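# Change the hand labeller over to the short bottle

## Task

The hand labeller is still set for long bottles. First lift the stop's knob out of its notch, slide the stop along and let the knob drop fully into the notch that suits the short bottle, so that this bottle will just fit between the fixed end plate and the stop with a few millimetres to spare; then take the short bottle from the wooden rack and lay it gently on the two rollers between the plates, cap towards the stop, and let go. Leave the long bottle and the other things on the table where they are.

Things in the scene. Friction and masses are not known exactly. Their poses are not given: they have to be found in the camera images.
- labeller: Hand bottle labeller fixed to the table; grey base 330 x 290 mm. Origin: on the table, z up; y along rail and rollers, x from the rail (x = -80 mm, robot side) over two free rollers (24 mm across, 232 long, at x = -17 and 17, tops 73 high) to a feed roller (x = 88, top 70 high) and label reel (x = 126 to 218, top 112 high). Crank grip: x = 120, y = -189 to -143, 106 high
- end_plate (a point): On the inner face of the fixed steel end plate across the rollers (64 mm wide, top 118 mm high), at the labeller's x = 0, y = -95 mm, 97 mm high: just where the middle of a bottle's base comes when it lies on the rollers against this plate. A bottle on the rollers lies along the labeller's y, its axis at x = 0, 97 mm high
- first_notch (a point): Middle of the first notch (the nearest to the fixed plate) at the rail's top, 50 mm above the table; labeller's x = -80, y = 6 mm. Four notches, 10 mm wide, 12 mm deep, 30 mm apart: y = 6, 36, 66, 96 mm. With the knob in them the clear gap between end plate and stop is 98, 128, 158, 188 mm, for bottles 90, 120, 150 and 180 mm long. Rail 12 mm thick
- stop (a joint): Position of the stop along the rail in m, growing to the labeller's +y: 0, 0.03, 0.06, 0.09 in the four notches (1 mm play either way); starts at 0.09. A grey saddle (44 mm along y, 36 along x, top 75 high) with an upright plate over the rollers (6 mm thick, x = -64 to 22, z = 77 to 118 mm), its inner face 3 mm to -y of the knob's axis. Slides with 2 N; stays put
- knob (a joint): Lift of the knob in m: 0 = fully down in a notch, 0.012 = its blade rests on the rail between notches, 0.022 = upper end. The stop slides only when lifted over 0.012. A light spring and its weight (3 to 4 N) pull it down when let go. The blade is 8 mm thick with a round nose: it drops in from 2 mm off the notch's middle
- knob_grip (a point): Middle of the knob's black round upright grip on the stop's saddle, 27 mm across, 42 mm high (20 above this point, 22 below); 104 mm above the table and its underside 7 mm above the saddle when down. Free at both sides along the labeller's y; the stop's plate begins 16 mm from its axis on the +x side. Axes as the labeller's
- rack: Wooden dowel rack fixed to the table, 230 (x) x 200 (y) x 38 mm, origin under its middle. Two bottles lie on it along its y, each on two 16 mm dowels 36 mm apart, at x = -55 and x = 55 mm (either bottle in either place), caps to +y, axes 61 mm above the table
- short_bottle_mid (a point): Middle of the short white bottle on its axis; 120 mm long, the axis is this y, cap at +y. Body 56 mm across from y = -60 to 16 mm, then a shoulder and an aluminium cap 32 mm across, 24 mm long. It may be rolled about y, so x and z turn with it. 0.11 to 0.24 kg, starts lying in the rack
- short_bottle_cap (a point): Middle of the flat outer end of the short bottle's cap, 60 mm from its middle
- long_bottle_mid (a point): Middle of the long white bottle, 180 mm long, otherwise the same; stays in the rack
- mug: White mug, 80 mm across, 92 mm high, standing beyond the rack; origin under its middle; leave it
- candle_jar: Amber glass candle jar with a dark lid, 72 mm across, 85 mm high, standing to the left of the labeller; origin under its middle; leave it
- carton: Closed cardboard carton 150 x 110 x 70 mm to the right of the rack; origin under its middle; leave it
Things that resemble listed ones, but are neither listed nor needed, are in the scene too. Leave any pink look-alike of the part that bears short_bottle_mid alone.

How it is judged:
On the way, in this order (a step that is already met when the one before it is completed fails the run):
1. the knob is lifted clear of the rail (value of joint knob above 0.0122 m), for 0.1 s.
2. the knob is fully down in the 120 mm notch (value of joint stop between 0.0275 and 0.0325 m and value of joint knob below 0.002 m), for 0.2 s.
3. the short bottle lies on the rollers (z of short_bottle_mid in the frame of labeller below 0.101 m and x of short_bottle_mid in the frame of labeller between -0.005 and 0.005 m and y of short_bottle_mid in the frame of labeller between -0.038 and -0.024 m), for 0.2 s.
At the end, for the whole second after the job is handed in: Knob fully down (2 mm) in the notch at y = 36 mm (stop 0.030 m within 2.5 mm); short bottle at rest on both rollers between the plates, cap to the stop, axis along them within 0.06 rad, its middle within 5 mm of x = 0, 4 mm of 97 mm height, 7 mm of y = -31 mm; released (all of step 2 and all of step 3 and z of short_bottle_mid in the frame of labeller above 0.093 m and angle between the y axis of short_bottle_mid and the y axis of labeller, either way round below 0.06 rad and y of short_bottle_cap in the frame of labeller above 0 m and linear speed of short_bottle below 0.02 m/s); the robot touches nothing.
It fails at once if the short bottle is dropped (falls freely, faster than 0.6 m/s) (linear speed of short_bottle above 0.6 m/s and contact force between short_bottle and the fingers below 0.1 N).
It fails at once if the long bottle is moved more than 30 mm (distance of long_bottle_mid from where it was at the start of the episode above 0.03 m).
It fails at once if the mug is moved more than 30 mm (distance of mug from where it was at the start of the episode above 0.03 m).
It fails at once if the candle jar is moved more than 30 mm (distance of candle_jar from where it was at the start of the episode above 0.03 m).
It fails at once if the carton is moved more than 30 mm (distance of carton from where it was at the start of the episode above 0.03 m).
It also fails if it takes over 67 s, if anything falls off the work surface, if the arm or the gripper's body presses on something with over 40 N, if the wrist force passes 120 N, or if a joint passes its speed limit or range.

## Robot

A 6-joint arm with a two-finger parallel gripper is mounted at the origin on the work surface. World frame = base frame: x ahead of the robot, y to its left, z up, the work surface at z = 0. Lengths are in m, angles in rad, forces in N, time in s.
With the tool pointing down it reaches from about 0.325 to 0.775 m from the base axis. Payload 5.5 kg.
Tool frame: the origin (TCP) lies on the centre line of the jaws, within the pads' length; the fingertips stand 11 mm ahead of it and the grasp point (between the pads) lies 8 mm behind it; x points along the fingers, y is the direction in which the jaws open and shut, and the axes are right-handed (so a half turn about x gives the same grasp; the last joint's range is limited). The gripper opens to 88 mm and grips with 3 to 60 N. Pads are 20 mm wide; open, the fingers measure 115 mm over their backs; the gripper's body (75 mm by 178 mm) begins 61 mm behind the grasp point.
Start: joints at [-1.298, 0.091, 1.231, -0, 1.82, -0.057], TCP at [0.194, -0.568, 0.201] pointing down, gripper open.
Joint ranges: [-2.87, 2.87], [-0.86, 2.18], [0.17, 2.46], [-1.51, 4.65], [0.06, 2.69], [-2.65, 2.65]. Speed limits (rad/s): [2.57, 2.57, 3.01, 3.14, 3.14, 3.14].

## Interface

Orientations are given as [roll, pitch, yaw] about the fixed x, y, z axes, in that order (R = Rz(yaw) Ry(pitch) Rx(roll)).
In Python, from cell import sense, get_image, camera_params, robot, find_in, outline_of gives the robot as it stands.
- The arm moves only by the shell command python3 -m jog 'ROWS' [FORCE]. ROWS is JSON, one flat list of numbers, 5 for each row, row after row: the opening in per cent of the stroke, from 0 (shut) to 100 (fully open), then the shift along the world's x, y, z in mm, then the turn about the world's z in degrees. A call has 1 to 20 rows; each row is the pose to reach, as a shift and turn from the pose measured when the call began; what a row does not reach only later rows make up. A row lasts 1/8 s, in which the tool goes at most 62.5 mm and 10.7 degrees, less where a joint would pass 70% of its speed; a pose out of reach is approached as far as the arm can. A call with a gripper value outside its range is refused whole. The fingers move at their own pace and stop on an object; FORCE is the grip in N (left out, the last holds). Time passes only in rows, so rows that repeat a pose let the fingers close. It gives the time, the measured TCP pose, the force and the opening at its end, in the units of the state.
- sense(): the state, without advancing time (a new reading comes with each control period).
- get_image(name): name is "side" or "top" or "wrist"; returns the picture (480x640x3 uint8, red, green, blue); there is no depth.
- camera_params(name): a dict with "camera_matrix" (3x3 intrinsics, pixels), "cam_to_world" (4x4, takes a point from camera to world coordinates); the wrist camera has in their place "T_tool_cam" (4x4, takes a point from camera to tool coordinates, whose origin is the TCP and whose axes are the tool frame's). Camera axes: x right, y up, looking along -z (the intrinsics and any distortion apply to the point x, -y, -z); pixel columns grow to the right and rows downward; lengths in m; the calibration is good to about 2 mm. The wrist camera is an equidistant fisheye: a pixel r from the principal point sees the ray r / f radians off the axis. A picture is of the moment at which its call begins: read the wrist's pose just before it. camera_params takes no time and is no camera call.
- robot.close_job(): hands the job in, once; it reports no verdict.
Trained networks look in the newest picture that a camera, given by its name, has taken for a name from the list of things; names that differ only in an ending like _2 or _b are one class to them, and where a whole thing is asked for, a point or a joint stands for the part that bears it (a point fixed in the world has none). Each returns a list of dicts, best first, with "conf" (0 to 1); they miss things now and then, are a little off and sometimes report something else, mostly with a low value. They report only what shows in the picture. A call takes as long as a camera call. They do not tell look-alikes from the thing itself.
- find_in(camera, thing): "centre" ([x, y, z] in m, in world coordinates, good to about 4 mm: the middle of the surface that is visible of it).
- outline_of(camera, thing): "region" (480x640 bool, what is visible of it).
The state is a dict: "time": time; "joints": joint angles; "qvel": joint speeds; "effort": joint torques, N m; "ee_pos": TCP position; "ee_rot": TCP orientation; "contact_force": force on the tool from outside, world axes, zero at the start; "ft_torque": the same for the moment, N m; "gripper_width": finger opening in m.
Only numpy, scipy, OpenCV 4.12 (cv2) and the standard library are available. Lean on these libraries where they do the work, as an engineer would, in place of code of your own. Each camera call takes 0.05 s, during which the arm holds its last target.

## Working session

There is one attempt and no reset: what is moved stays moved. The work goes in short steps, Python scripts to look and compute and a shell command to move; the robot and the scene stay as the last step left them, time stands still between calls to the robot, and variables do not carry over. Pictures are saved under pics/ and viewed, and the job is handed in when it is done.

```bash
ls; mkdir -p pics; python3 - <<'E'
from cell import *
import cv2,json
print(sense())
for n in ["side","top","wrist"]:
    im=get_image(n); cv2.imwrite(f"pics/{n}0.png",im[:,:,::-1])
    print(n,camera_params(n))
    for t in ["labeller","rack","short_bottle_mid","long_bottle_mid","knob_grip","stop","mug","candle_jar","carton","short_bottle_cap","end_plate"]:
        try:
            print(t,[(r["conf"],[round(float(v),3) for v in r["centre"]]) for r in find_in(n,t)][:4])
        except Exception as e: print(t,e)
print(sense()["time"])
E
```

```text
pics
{'time': 0.0, 'joints': array([-1.29771130e+00,  9.18328907e-02,  1.23187646e+00, -4.04686416e-05,
        1.81977274e+00, -5.66950900e-02]), 'qvel': array([-4.13218240e-05, -2.21104051e-04, -1.38155368e-03, -1.18071370e-03,
        1.09677267e-04,  9.19764416e-04]), 'effort': array([-1.81436521e-03, -4.46447539e+01, -4.06447577e+01,  6.97611691e-02,
        2.92130647e-02, -1.43040534e-04]), 'ee_pos': array([ 0.19419886, -0.56735312,  0.19962777]), 'ee_rot': array([-1.60672662,  1.56890647,  1.86463622]), 'contact_force': array([-0.6638156 ,  0.31465727,  0.18240412]), 'ft_torque': array([-0.00113538,  0.01611138, -0.03645471]), 'gripper_width': 0.08774788685363284}
side {'camera_matrix': array([[516.70883901,   0.        , 325.66335059],
       [  0.        , 516.70883901, 247.94523621],
       [  0.        ,   0.        ,   1.        ]]), 'cam_to_world': array([[ 0.91871733,  0.17425601, -0.35439147, -0.0375517 ],
       [-0.39419658,  0.45877823, -0.7963238 , -1.31780779],
       [ 0.02382288,  0.87129638,  0.49017863,  0.90696322],
       [ 0.        ,  0.        ,  0.     
[... 1848 characters left out ...]
954,   0.        , 316.32470418],
       [  0.        , 371.64829954, 238.95890285],
       [  0.        ,   0.        ,   1.        ]]), 'T_tool_cam': array([[-1.77775254e-03,  2.93675218e-01, -9.55903607e-01,
        -1.84161624e-01],
       [ 9.99998129e-01, -2.06430220e-04, -1.92317787e-03,
        -3.31727267e-04],
       [-7.62117071e-04, -9.55905238e-01, -2.93674302e-01,
        -8.18317705e-02],
       [ 0.00000000e+00,  0.00000000e+00,  0.00000000e+00,
         1.00000000e+00]])}
labeller []
rack []
short_bottle_mid [(0.91, [0.321, -0.316, 0.045])]
long_bottle_mid []
knob_grip []
stop []
mug []
candle_jar []
carton []
short_bottle_cap [(0.83, [0.32, -0.315, 0.047])]
end_plate []
1.8
```

View pics.

View pics/side0.png

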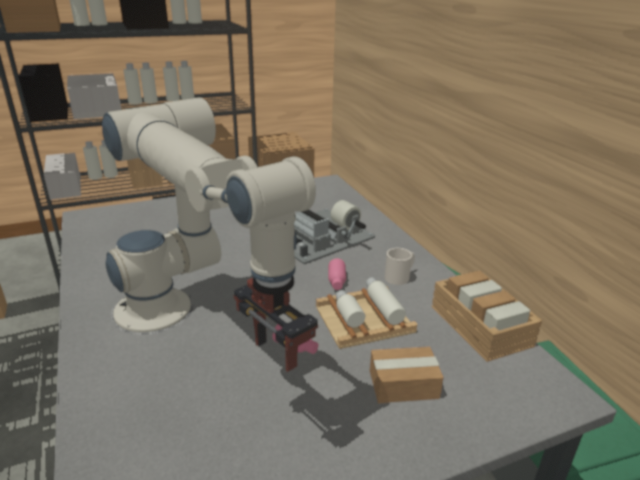

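View pics/top0.png

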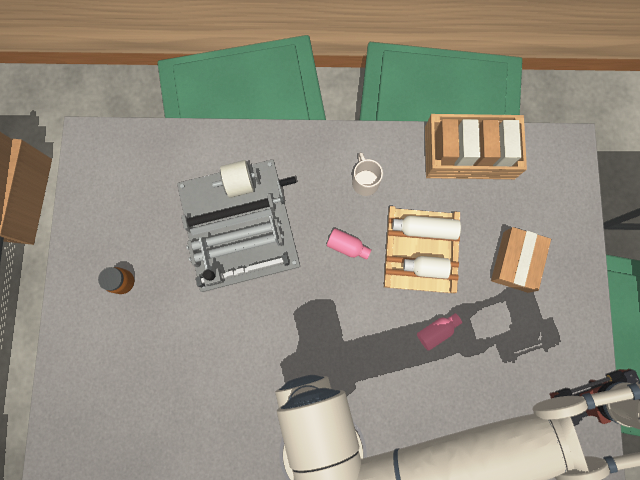

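View pics/wrist0.png

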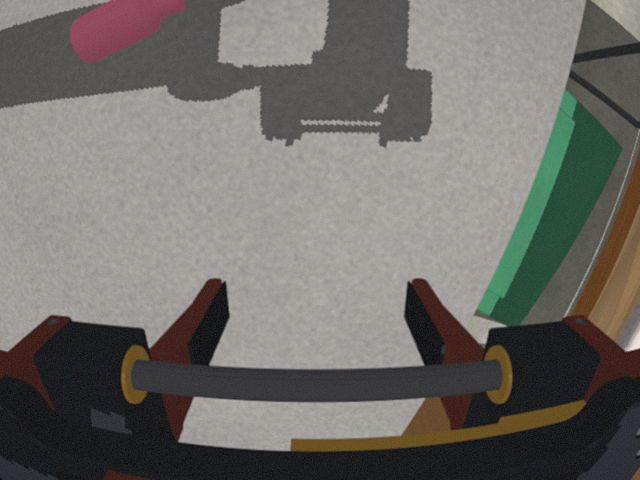

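Candidates: white short bottle top (430,267); long white bottle (427,228); pink look-alikes (348,243) and (440,331). The short white one in the rack (430,267) is the target. Now close crops.

```bash
python3 - <<'E'
import cv2
im=cv2.imread("pics/top0.png")
c=cv2.resize(im[155:300,170:305],None,fx=5.5,fy=5.5*0.75*1.0,interpolation=cv2.INTER_CUBIC)
c=cv2.resize(im[155:300,170:305],(742,798),interpolation=cv2.INTER_CUBIC)
c=cv2.resize(im[155:295,170:310],(600,600),interpolation=cv2.INTER_CUBIC); cv2.imwrite("pics/cropA.png",c)
c=cv2.resize(im[195:305,375:475],(545,600),interpolation=cv2.INTER_CUBIC); cv2.imwrite("pics/cropB.png",c)
E
```

```text
(no output)
```

View pics/cropA.png

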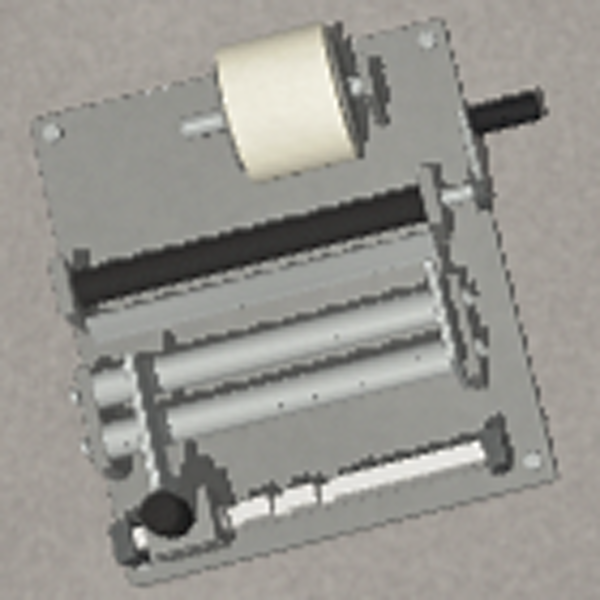

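View pics/cropB.png

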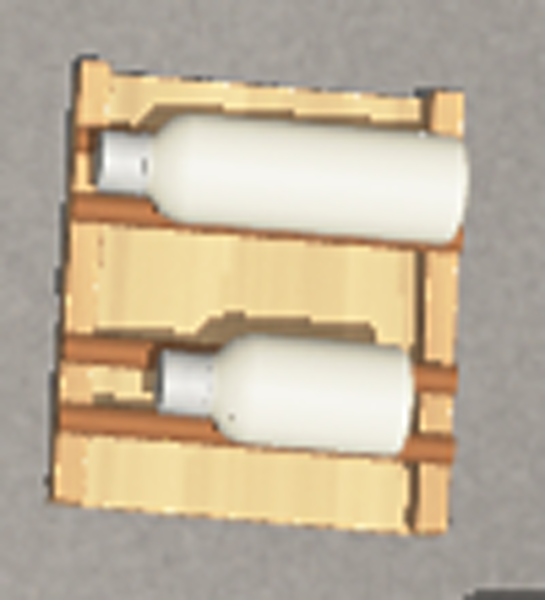

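```bash
cat > h.py <<'E'
import numpy as np,cv2
from scipy.optimize import least_squares
from cell import *
P=camera_params("top");K=P["camera_matrix"];T=np.linalg.inv(P["cam_to_world"])
def proj(p,K=K,T=T):
    p=np.atleast_2d(p); c=p@T[:3,:3].T+T[:3,3]; c=c*[1,-1,-1]
    return np.c_[K[0,0]*c[:,0]/c[:,2]+K[0,2],K[1,1]*c[:,1]/c[:,2]+K[1,2]]
def back(px,z):
    d=P["cam_to_world"][:3,:3]@np.array([(px[0]-K[0,2])/K[0,0],-(px[1]-K[1,2])/K[1,1],-1])
    o=P["cam_to_world"][:3,3]; return o+d*(z-o[2])/d[2]
def tf(x,y,a,p):
    p=np.atleast_2d(p).astype(float); c,s=np.cos(a),np.sin(a)
    return np.c_[x+c*p[:,0]-s*p[:,1],y+s*p[:,0]+c*p[:,1],p[:,2]]
E
python3 - <<'E'
from h import *
A=lambda u,v:(170+u/4.2857-.5+.117,155+v/4.2857-.5+.117)
f=[A(167,511),A(429,262),A(474,381),A(157,485),A(128,356)]
L=np.array([[-80,96,124],[32,-97,118],[-32,-97,118],[-64,93,118],[22,96,118]])/1e3
# rough: knob and plate
C=np.array([A(35,118),A(440,18),A(557,475),A(130,585)])
def res(v):
    x,y,a,bx,by=v
    r=proj(tf(x,y,a,L))-f
    cor=np.array([[bx+.165,by+.145,.008],[bx+.165,by-.145,.008],[bx-.165,by-.145,.008],[bx-.165,by+.145,.008]])
    return np.r_[(r*np.array([1.5,1,1,1,1])[:,None]).ravel(),(proj(tf(x,y,a,cor))-C).ravel()]
s=least_squares(res,[.58,.24,.23,.06,0]);print(s.x,np.degrees(s.x[2]));print(s.fun.reshape(-1,2).round(1))
x,y,a=s.x[:3]
print("knob",tf(x,y,a,[-.08,.096,.104]),"target notch",tf(x,y,a,[-.08,.036,.104]),"place",tf(x,y,a,[0,-.031,.097]))
B=lambda u,v:(375+u/5.45-.4,195+v/5.45-.4)
def mid(c,b): 
    c=back(B(*c),.061);b=back(B(*b),.061);print(c,b,np.linalg.norm(c-b),(c+b)/2,"yaw",np.degrees(np.arctan2(-(c-b)[0],(c-b)[1])))
mid((159,380),(411,402)); mid((98,160),(466,190))
for u in [(82,60),(463,92),(448,533),(52,500)]: print(back(B(*u),.038))
E
```

```text
[0.56278153 0.2308571  0.26038704 0.06548814 0.00718539] 14.91907855866275
[[-0.8  1.2]
 [ 1.4  1. ]
 [-3.7 -3.8]
 [ 2.2  1. ]
 [ 1.3 -0. ]
 [-0.7 -0.6]
 [ 1.2 -0.2]
 [ 0.1  0.8]
 [-0.6 -0.1]]
knob [[0.46076266 0.30302461 0.104     ]] target notch [[0.47620993 0.24504719 0.104     ]] place [[0.57076262 0.2009021  0.097     ]]
[ 0.50484598 -0.21435477  0.061     ] [ 0.49577563 -0.33982025  0.061     ] 0.1257929130622481 [ 0.5003108  -0.27708751  0.061     ] yaw -4.134924453786407
[ 0.61701332 -0.18487771  0.061     ] [ 0.60435047 -0.37079491  0.061     ] 0.18634794434676083 [ 0.61068189 -0.27783631  0.061     ] yaw -3.8964081083866855
[ 0.67529062 -0.18018929  0.038     ]
[ 0.66120875 -0.37730035  0.038     ]
[ 0.43275087 -0.36225652  0.038     ]
[ 0.44613834 -0.16328903  0.038     ]
```

```bash
cat >> h.py <<'E'
from scipy.spatial.transform import Rotation as Rn
def tool(s=None):
    s=s or sense(); return Rn.from_euler("xyz",s["ee_rot"]).as_matrix(),np.array(s["ee_pos"])
def jawyaw():
    R,_=tool(); return np.degrees(np.arctan2(R[1,1],R[0,1]))
def wproj(p,Rt=None):
    # world pts -> wrist px
    R,t=Rt or tool(); W=camera_params("wrist"); M=W["T_tool_cam"];k=W["camera_matrix"]
    q=(np.atleast_2d(p)-t)@R; c=(q-M[:3,3])@M[:3,:3]; c=c*[1,-1,-1]
    r=np.hypot(c[:,0],c[:,1]);th=np.arctan2(r,c[:,2])
    return np.c_[k[0,2]+k[0,0]*th*c[:,0]/r,k[1,2]+k[0,0]*th*c[:,1]/r]
def wback(px,z,Rt=None):
    R,t=Rt or tool(); W=camera_params("wrist"); M=W["T_tool_cam"];k=W["camera_matrix"]
    d=np.array([px[0]-k[0,2],px[1]-k[1,2]])/k[0,0];th=np.linalg.norm(d);d=d/th*np.sin(th)
    v=R@M[:3,:3]@np.array([d[0],-d[1],-np.cos(th)]);o=R@M[:3,3]+t
    return o+v*(z-o[2])/v[2]
E
python3 - <<'E'
from h import *
R,t=tool();print(R.round(3),t,jawyaw())
M=camera_params("wrist")["T_tool_cam"];print("cam at",R@M[:3,3]+t,"dir",-R@M[:3,2])
E
```

```text
[[-0.     0.324 -0.946]
 [ 0.    -0.946 -0.324]
 [-1.    -0.     0.   ]] [ 0.19431913 -0.56767223  0.20072744] -71.10493860600046
cam at [ 0.27163573 -0.54086322  0.38488898] dir [-0.27723622 -0.09689637 -0.95590333]
```

```bash
python3 -m jog '[100,60,50,50,0, 100,280,871,50,-4, 100,280,871,50,-4, 100,280,871,50,-4, 100,280,871,50,-4, 100,280,871,50,-4, 100,280,871,50,-4, 100,280,871,50,-4, 100,280,871,50,-4, 100,280,871,50,-4, 100,280,871,50,-4, 100,280,871,50,-4, 100,280,871,50,-4, 100,280,871,50,-4, 100,280,871,50,-4, 100,280,871,50,-4, 100,280,871,50,-4, 100,280,871,50,-4]' 20
python3 - <<'E'
from h import *
im=get_image("wrist"); cv2.imwrite("pics/w1.png",im[:,:,::-1]);print(jawyaw(),sense()["ee_pos"],sense()["time"],sense()["joints"])
im=get_image("top"); cv2.imwrite("pics/t1.png",im[:,:,::-1])
E
```

```text
time: 4.05
ee_pos: [0.4744, 0.3022, 0.2517]
ee_rot: [-3.029, 1.569, 0.371]
contact_force: [-0.0, 0.3, -0.4]
gripper_width: 0.0878
-75.19534290378952 [0.47440855 0.30217491 0.25185438] 4.1 [ 5.06777146e-01  4.44869555e-03  1.22920672e+00 -1.83510303e-04
  1.90611655e+00  1.81912317e+00]
```

View pics/w1.png

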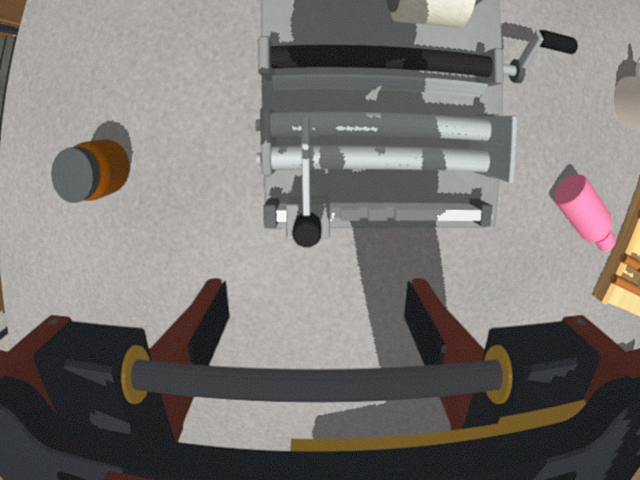

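```bash
python3 - <<'E'
import cv2
im=cv2.imread("pics/w1.png")
cv2.imwrite("pics/w1c.png",cv2.resize(im[20:260,245:535],(725,600),interpolation=cv2.INTER_CUBIC))
E
```

```text
(no output)
```

View pics/w1c.png

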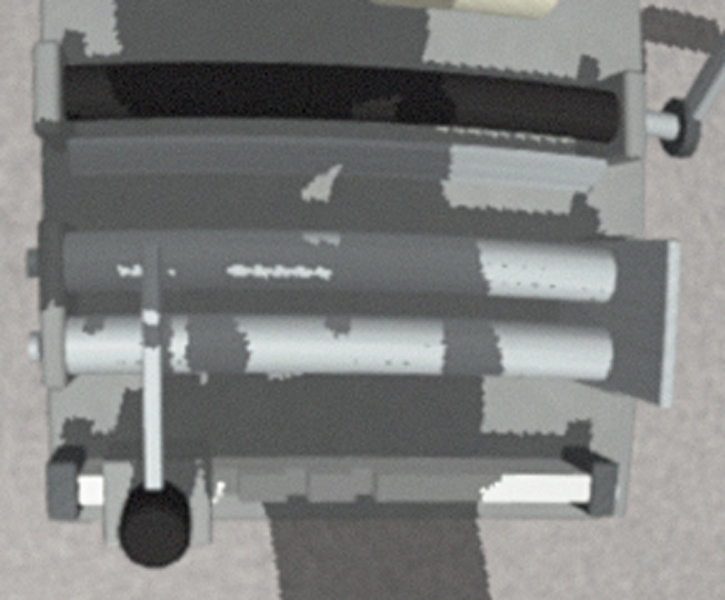

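```bash
python3 - <<'E'
from h import *
x,y,a=.56278,.23086,.26039
L=np.array([[-80,96,124],[0,-95,97],[-80,96,82],[17,116,61],[17,-116,61],[-17,116,61],[22,93,118],[-64,93,118],[120,-189,106],[120,-143,106],[-32,-95,118],[32,-95,118],[-80,36,50]])/1e3
p=wproj(tf(x,y,a,L));print(np.c_[L*1e3,p,(p-[245,20])*2.5].round(0))
E
```

```text
[[ -80.   96.  124.  311.  238.  166.  545.]
 [   0.  -95.   97.  505.  153.  649.  332.]
 [ -80.   96.   82.  312.  226.  167.  514.]
 [  17.  116.   61.  292.  127.  116.  266.]
 [  17. -116.   61.  507.  136.  654.  290.]
 [ -17.  116.   61.  292.  160.  117.  350.]
 [  22.   93.  118.  314.  120.  174.  250.]
 [ -64.   93.  118.  315.  219.  174.  497.]
 [ 120. -189.  106.  583.   51.  844.   78.]
 [ 120. -143.  106.  550.   42.  762.   55.]
 [ -32.  -95.  118.  512.  188.  668.  420.]
 [  32.  -95.  118.  517.  121.  679.  252.]
 [ -80.   36.   50.  368.  218.  307.  495.]]
```

```bash
python3 - <<'E'
from h import *
W=lambda u,v:(245+u/2.5-.3,20+v/2.5-.3)
A=lambda u,v:(170+u/4.2857-.4,155+v/4.2857-.4)
L=np.array([[-80,96,124],[-32,-95,118],[32,-95,118],[-64,93,118],[22,93,118]])/1e3
fw=np.array([W(155,532),W(660,404),W(667,242),W(161,488),W(157,245)])
Lt=np.array([[-80,96,124],[-64,93,118],[22,93,118],[32,-95,118]])/1e3
ft=np.array([A(167,511),A(157,485),A(132,356),A(429,262)])
C=np.array([A(35,118),A(440,18),A(557,475),A(130,585)])
def res(v):
    x,y,a,bx,by=v
    cor=np.array([[bx+.165,by+.145,.008],[bx+.165,by-.145,.008],[bx-.165,by-.145,.008],[bx-.165,by+.145,.008]])
    return np.r_[(wproj(tf(x,y,a,L))-fw).ravel(),(proj(tf(x,y,a,Lt))-ft).ravel(),(proj(tf(x,y,a,cor))-C).ravel()]
s=least_squares(res,[.58,.24,.23,.06,0],loss="soft_l1");print(s.x,np.degrees(s.x[2]));print(res(s.x).reshape(-1,2).round(1))
x,y,a=s.x[:3]
for n,p in dict(knob=[-.08,.096,.104],notch=[-.08,.036,.104],place=[0,-.031,.097],d=[0,-.06,0]).items():print(n,tf(x,y,a,p))
print("wrist only knob",wback(fw[0],.124), "top knob",back(ft[0],.124))
E
```

```text
[0.56538374 0.23685359 0.26952573 0.06159949 0.00182292] 15.442687056929017
[[-0.5  2.2]
 [-0.2  1.2]
 [ 0.6 -1.5]
 [ 0.4  0.3]
 [ 0.6 -1.3]
 [-2.4  0.1]
 [ 0.3  0.2]
 [-0.7 -1. ]
 [-1.7 -0. ]
 [-1.2 -0. ]
 [ 0.5 -0.5]
 [ 0.4  0.2]
 [-0.   0.2]]
knob [[0.46270962 0.30808579 0.104     ]]
notch [[0.47868608 0.25025195 0.104     ]]
place [[0.57363824 0.20697278 0.097     ]]
d [[0.5813602  0.17901975 0.        ]]
wrist only knob [0.46471642 0.3081672  0.124     ] top knob [0.46295025 0.30174621 0.124     ]
```

```bash
python3 -m jog '[100,-11,6,-60,0, 100,-11,6,-105,0, 100,-11,6,-105,0, 100,-11,6,-105,0]' 20
python3 - <<'E'
from h import *
im=get_image("wrist"); cv2.imwrite("pics/w2.png",im[:,:,::-1]);print(jawyaw(),sense()["ee_pos"],sense()["time"])
x,y,a=.56538,.23685,.2695
p=wproj(tf(x,y,a,np.array([[-.08,.096,.124],[-.032,-.095,.118],[.032,-.095,.118],[-.017,0,.073],[-.08,.036,.05]])));print(p.round(0))
R,t=tool();print("grasp pt px at tip plane",wproj(t+[0,0,-.011]))
E
```

```text
time: 4.65
ee_pos: [0.4643, 0.3082, 0.1496]
ee_rot: [-2.91, 1.566, 0.489]
contact_force: [-0.1, -0.3, 0.2]
gripper_width: 0.0878
-75.22809508277109 [0.46467054 0.3085177  0.15030872] 4.7
[[316. 269.]
 [583. 195.]
 [589. 106.]
 [447. 160.]
 [390. 235.]]
grasp pt px at tip plane [[316.33817248 275.8676738 ]]
```

View pics/w2.png

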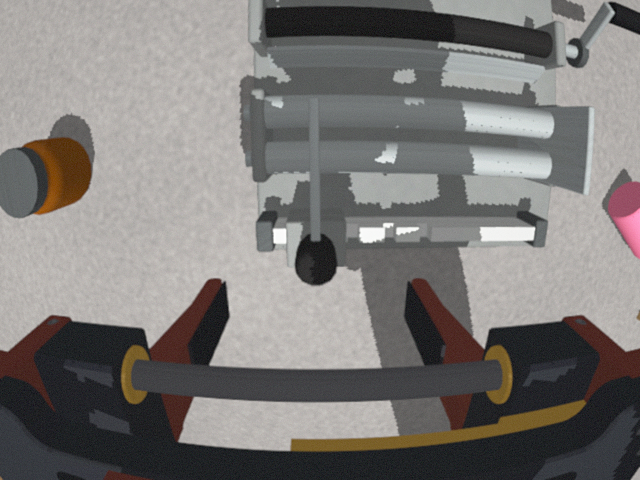

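```bash
python3 -m jog '[100,2,1,-50,0, 100,2,1,-51,0, 0,2,1,-51,0, 0,2,1,-51,0, 0,2,1,-51,0, 0,2,1,-51,0, 0,2,1,-51,0]' 25
python3 -c "from h import *; print(sense())"
```

```text
time: 5.58
ee_pos: [0.4667, 0.3095, 0.0995]
ee_rot: [-2.888, 1.564, 0.512]
contact_force: [0.1, -0.5, 0.3]
gripper_width: 0.0411
{'time': 5.575, 'joints': array([ 5.24980669e-01, -1.96943862e-02,  1.52301392e+00, -9.15248700e-05,
        1.63141284e+00,  1.83800471e+00]), 'qvel': array([-0.00063966,  0.0025334 ,  0.00308117,  0.00063277, -0.0017507 ,
       -0.00069061]), 'effort': array([ 8.36487416e-04, -3.99483025e+01, -4.08092237e+01, -5.93091594e-03,
       -1.08529909e-01,  7.02468151e-05]), 'ee_pos': array([0.46667336, 0.30954654, 0.09947019]), 'ee_rot': array([-2.88769451,  1.56393544,  0.51166457]), 'contact_force': array([ 0.05535836, -0.48162106,  0.27712541]), 'ft_torque': array([-0.04995655, -0.04364277, -0.06685159]), 'gripper_width': 0.04112806678086375}
```

Still closing; wait, then lift.

```bash
python3 -m jog '[0,0,0,0,0, 0,0,0,0,0, 0,0,0,0,0, 0,0,0,0,0]' 25; python3 -m jog '[0,0,0,8,0, 0,0,0,16,0, 0,0,0,17,0, 0,0,0,17,0]'
```

```text
time: 6.08
ee_pos: [0.4677, 0.31, 0.1023]
ee_rot: [-2.912, 1.56, 0.487]
contact_force: [-1.1, -1.4, 8.5]
gripper_width: 0.0019
time: 6.58
ee_pos: [0.4677, 0.31, 0.119]
ee_rot: [-2.911, 1.56, 0.488]
contact_force: [0.4, -0.9, 0.0]
gripper_width: 0.0005
```

```bash
python3 - <<'E'
from h import *
im=get_image("wrist"); cv2.imwrite("pics/w3.png",im[:,:,::-1]);print(jawyaw(),sense()["ee_pos"],sense()["time"])
im=get_image("top"); cv2.imwrite("pics/t3.png",cv2.resize(im[120:310,120:420],(780,494),interpolation=cv2.INTER_CUBIC)[:,:,::-1])
E
```

```text
-75.23389900124569 [0.46755115 0.30990177 0.11874413] 6.625
```

View pics/w3.png

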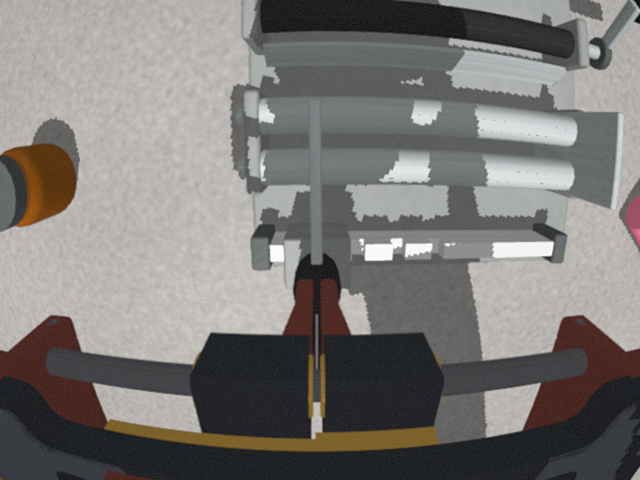

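View pics/t3.png

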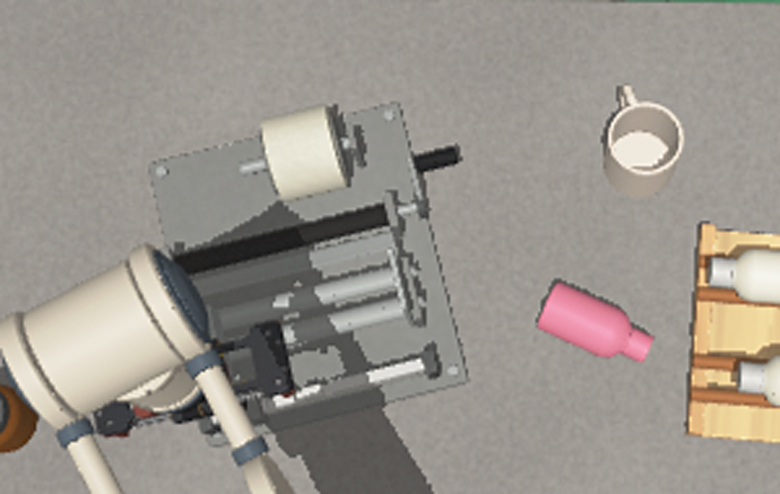

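```bash
python3 - <<'E'
from h import *
im=cv2.imread("pics/w3.png")
cv2.imwrite("pics/w3c.png",cv2.resize(im[210:350,240:400],(685,600),interpolation=cv2.INTER_CUBIC))
R,t=tool();print(t,wproj(t+[0,0,-.011]),wproj(t))
E
```

```text
[0.46750465 0.30989786 0.11868131] [[316.35088262 275.93097793]] [[316.34166077 283.59789081]]
```

View pics/w3c.png

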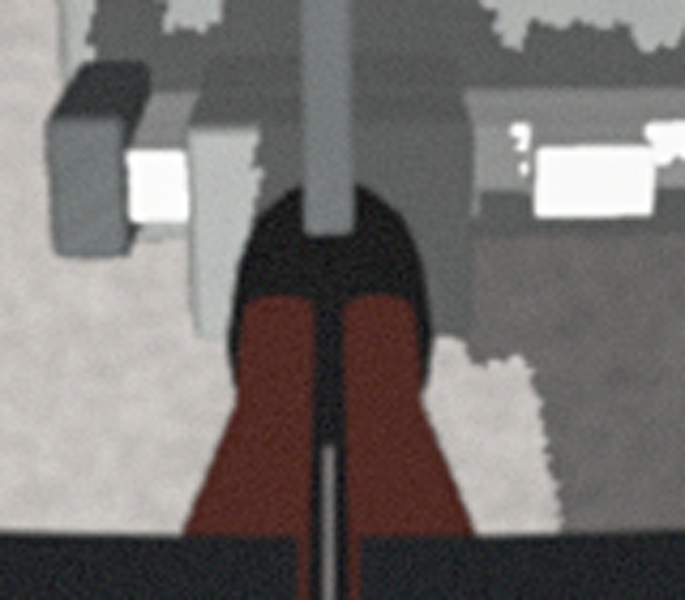

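```bash
cat > fit.py <<'E'
from h import *
W=lambda u,v:(245+u/2.5-.3,20+v/2.5-.3)
A=lambda u,v:(170+u/4.2857-.4,155+v/4.2857-.4)
Rt=(Rn.from_euler("xyz",[-3.029,1.569,.371]).as_matrix(),np.array([.4744,.3022,.2518]))
L=np.array([[-80,96,124],[-32,-95,118],[32,-95,118],[-64,93,118],[22,93,118]])/1e3
fw=np.array([W(155,532),W(660,404),W(667,242),W(161,488),W(157,245)])
Lt=np.array([[-80,96,124],[-64,93,118],[22,93,118],[32,-95,118]])/1e3
ft=np.array([A(167,511),A(157,485),A(132,356),A(429,262)])
C=np.array([A(35,118),A(440,18),A(557,475),A(130,585)])
Rt2=(Rn.from_euler("xyz",[-2.91,1.566,.489]).as_matrix(),np.array([.4645,.3083,.1500]))
def res(v):
    x,y,a,bx,by,zk,zp=v
    cor=np.array([[bx+.165,by+.145,.008],[bx+.165,by-.145,.008],[bx-.165,by-.145,.008],[bx-.165,by+.145,.008]])
    l=L.copy();m=Lt.copy();l[0,2]=m[0,2]=zk;l[1:,2]=m[1:,2]=zp
    k=l[:1]
    return np.r_[(wproj(tf(x,y,a,l),Rt)-fw).ravel(),(proj(tf(x,y,a,m))-ft).ravel(),(proj(tf(x,y,a,cor))-C).ravel(),(wproj(tf(x,y,a,k),Rt2)-[316,264]).ravel()]
s=least_squares(res,[.58,.24,.23,.06,0,.12,.12],loss="soft_l1");print(s.x,np.degrees(s.x[2]));print(res(s.x).reshape(-1,2).round(1))
E
python3 fit.py; python3 -c "
from h import *
for z in (.09,.1,.11,.124): print(z,back((170+167/4.2857-.4,155+511/4.2857-.4),z),wback((306.7,232.5),z,(Rn.from_euler('xyz',[-3.029,1.569,.371]).as_matrix(),np.array([.4744,.3022,.2518]))),wback((316,264),z,(Rn.from_euler('xyz',[-2.91,1.566,.489]).as_matrix(),np.array([.4645,.3083,.1500]))))
"
```

```text
[0.5649031  0.23662225 0.26996188 0.06213413 0.0019125  0.1138854
 0.11676238] 15.467676285160776
[[-0.1 -0.4]
 [-0.8  1.4]
 [-0.  -1. ]
 [ 0.5  0.6]
 [ 0.7 -0.6]
 [-1.4  0.7]
 [ 0.5  0.5]
 [-0.5 -0.7]
 [-1.6  0.2]
 [-1.3 -0. ]
 [ 0.5 -0.5]
 [ 0.4  0.2]
 [-0.   0.2]
 [ 0.1  0.1]]
0.09 [0.46689114 0.30980705 0.09      ] [0.45507993 0.30647114 0.09      ] [0.45354577 0.30561123 0.09      ]
0.1 [0.46573205 0.30743621 0.1       ] [0.45791154 0.30695941 0.1       ] [0.45719293 0.30657162 0.1       ]
0.11 [0.46457297 0.30506538 0.11      ] [0.46074315 0.30744768 0.11      ] [0.46084009 0.30753201 0.11      ]
0.124 [0.46295025 0.30174621 0.124     ] [0.46470741 0.30813127 0.124     ] [0.46594611 0.30887656 0.124     ]
```

```bash
python3 -m jog '[0,0,0,40,0, 100,-40,-12,60,0, 100,-60,-17,60,0, 100,-60,-17,60,0]'
python3 - <<'E'
from h import *
s=sense();im=get_image("wrist"); cv2.imwrite("pics/w4.png",im[:,:,::-1]);print(s["ee_rot"],s["ee_pos"],s["time"])
im=get_image("side"); cv2.imwrite("pics/s4.png",cv2.resize(im[190:290,250:390],(784,560),interpolation=cv2.INTER_CUBIC)[:,:,::-1])
E
```

```text
time: 7.18
ee_pos: [0.407, 0.2929, 0.1791]
ee_rot: [-2.906, 1.559, 0.494]
contact_force: [-0.2, -0.1, -0.2]
gripper_width: 0.0271
[-2.90638923  1.55948728  0.4936444 ] [0.40695412 0.29291355 0.17914022] 7.175
```

View pics/w4.png

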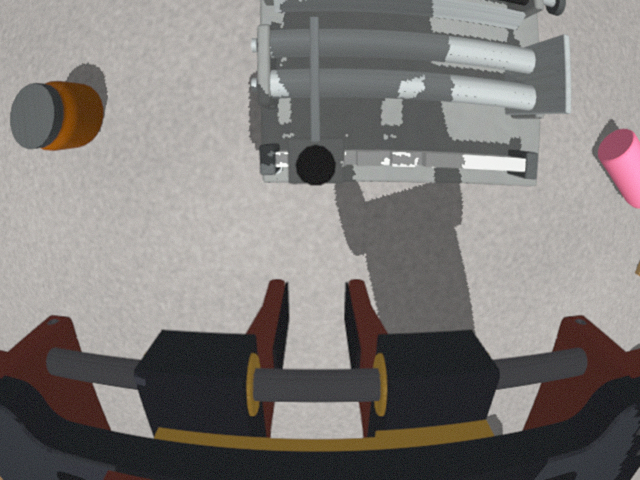

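View pics/s4.png

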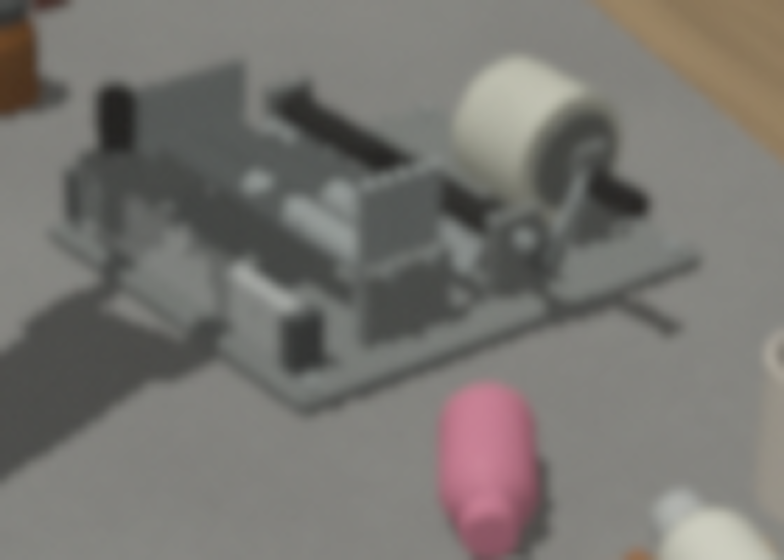

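```bash
python3 - <<'E'
from h import *
Rt=(Rn.from_euler('xyz',[-2.90638923,1.55948728,.4936444]).as_matrix(),np.array([.40695412,.29291355,.17914022]))
Ps=camera_params("side");Ts=np.linalg.inv(Ps["cam_to_world"])
for z in (.09,.1,.11,.124):
    p=wback((316,165),z,Rt); print(p, proj([p],Ps["camera_matrix"],Ts))
print(Rt[0].round(4))
for x in (.455,.465,.475): print(proj([[x,.308,.124],[x,.308,.082]],Ps["camera_matrix"],Ts).round(1).tolist())
E
```

```text
[0.46061635 0.30747969 0.09      ] [[269.75565367 214.63354154]]
[0.46147302 0.30768895 0.1       ] [[269.88388508 212.07496236]]
[0.4623297 0.3078982 0.11     ] [[270.01272673 209.50420695]]
[0.46352904 0.30819116 0.124     ] [[270.1941386  205.88452726]]
[[ 0.01    0.2556 -0.9667]
 [ 0.0054 -0.9668 -0.2555]
 [-0.9999 -0.0026 -0.011 ]]
[[267.9, 206.3], [268.3, 216.8]]
[[270.6, 205.8], [270.9, 216.4]]
[[273.3, 205.4], [273.6, 216.0]]
```

```bash
cat > fit2.py <<'E'
from h import *
W=lambda u,v:(245+u/2.5-.3,20+v/2.5-.3)
Rt=(Rn.from_euler("xyz",[-3.029,1.569,.371]).as_matrix(),np.array([.4744,.3022,.2518]))
L=np.array([[-80,96,124],[-32,-95,118],[32,-95,118],[-64,93,118],[22,93,118]])/1e3
fw=np.array([W(155,532),W(660,404),W(667,242),W(161,488),W(157,245)])
def res(v):
    x,y,a,dz=v
    return (wproj(tf(x,y,a,L)+[0,0,dz],Rt)-fw).ravel()
s=least_squares(res,[.58,.24,.23,0]);print(s.x,np.degrees(s.x[2]));print(res(s.x).reshape(-1,2).round(1))
E
python3 fit2.py
python3 - <<'E'
from h import *
im=cv2.imread("pics/w4.png")
cv2.imwrite("pics/w4c.png",cv2.resize(im[0:210,240:600],(800,467),interpolation=cv2.INTER_CUBIC))
print(wproj([[.4635,.308,.124],[.4635,.308,.104]],(Rn.from_euler("xyz",[-2.911,1.56,.488]).as_matrix(),np.array([.4675,.3099,.1187]))))
E
```

```text
[ 0.56530637  0.23662965  0.26863499 -0.00198441] 15.391651427256141
[[-0.3  1.6]
 [-1.1  1. ]
 [-0.3 -1.3]
 [ 0.5 -0.1]
 [ 0.9 -1.2]]
[[317.86822181 295.01675667]
 [317.75947035 280.45920087]]
```

View pics/w4c.png

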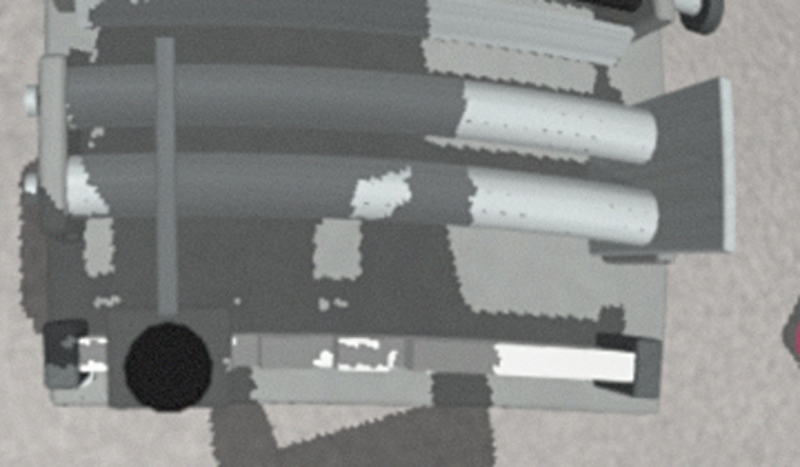

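```bash
python3 - <<'E'
from h import *
x,y,a=.5653,.2366,.2686
p=tf(x,y,a,np.array([[-80,96,124],[-32,-95,118],[32,-95,118],[-64,93,118],[22,93,118],[-80,36,50]])/1e3)
for e,t in (([-2.911,1.56,.488],[.4675,.3099,.1187]),([-2.91,1.566,.489],[.4645,.3083,.15]),([-2.90638923,1.55948728,.4936444],[.40695412,.29291355,.17914022])):
    print(wproj(p,(Rn.from_euler("xyz",e).as_matrix(),np.array(t))).round(0).tolist())
print(sense()["ee_rot"])
E
```

```text
[[318.0, 296.0], [611.0, 210.0], [619.0, 111.0], [323.0, 264.0], [322.0, 98.0], [399.0, 251.0]]
[[316.0, 269.0], [583.0, 195.0], [589.0, 106.0], [321.0, 241.0], [320.0, 97.0], [390.0, 234.0]]
[[316.0, 166.0], [566.0, 113.0], [564.0, 33.0], [320.0, 141.0], [319.0, 16.0], [387.0, 159.0]]
[-2.92881265  1.56086754  0.47059791]
```

```bash
python3 - <<'E'
from h import *
R,t=np.eye(3),np.zeros(3)
for z in (-.01,0,.01):
    print(z,[(d,wproj([[d/1e3,.0438,z],[d/1e3,.0575,z]],(R,t)).round(0).tolist()) for d in (-30,-19,-8,0,11,20)])
E
```

```text
-0.01 [(-30, [[410.0, 289.0], [438.0, 288.0]]), (-19, [[405.0, 280.0], [431.0, 279.0]]), (-8, [[401.0, 272.0], [426.0, 271.0]]), (0, [[397.0, 266.0], [422.0, 266.0]]), (11, [[393.0, 259.0], [417.0, 259.0]]), (20, [[391.0, 254.0], [413.0, 254.0]])]
0 [(-30, [[408.0, 308.0], [435.0, 307.0]]), (-19, [[403.0, 298.0], [429.0, 297.0]]), (-8, [[399.0, 289.0], [424.0, 288.0]]), (0, [[396.0, 283.0], [420.0, 282.0]]), (11, [[392.0, 275.0], [415.0, 275.0]]), (20, [[389.0, 269.0], [411.0, 269.0]])]
0.01 [(-30, [[406.0, 326.0], [433.0, 325.0]]), (-19, [[402.0, 315.0], [427.0, 314.0]]), (-8, [[397.0, 306.0], [422.0, 305.0]]), (0, [[395.0, 299.0], [418.0, 299.0]]), (11, [[391.0, 291.0], [413.0, 290.0]]), (20, [[388.0, 285.0], [410.0, 284.0]])]
```

```bash
python3 - <<'E'
from h import *
im=get_image("side");s=sense();print(s["ee_pos"],s["gripper_width"],s["time"])
Ps=camera_params("side");Ts=np.linalg.inv(Ps["cam_to_world"])
im=np.ascontiguousarray(im[:,:,::-1])
R,t=tool()
for d in (-30,-8,0,11):
    p=proj([t+R@[d/1e3,0,0]],Ps["camera_matrix"],Ts)[0];print(d,p)
print(proj([t+R@[.011,.02,0],t+R@[.011,-.02,0]],Ps["camera_matrix"],Ts))
c=im[100:260,180:340].copy();cv2.imwrite("pics/s5.png",cv2.resize(c,(600,600),interpolation=cv2.INTER_CUBIC))
E
```

```text
[0.40784455 0.29286758 0.17800089] 0.03957054239966651 7.325
-30 [255.36527437 187.82316431]
-8 [255.68059159 193.68905436]
0 [255.79430248 195.80443381]
11 [255.94983707 198.69786536]
[[258.97350987 200.63930276]
 [252.9713524  196.78544231]]
```

View pics/s5.png

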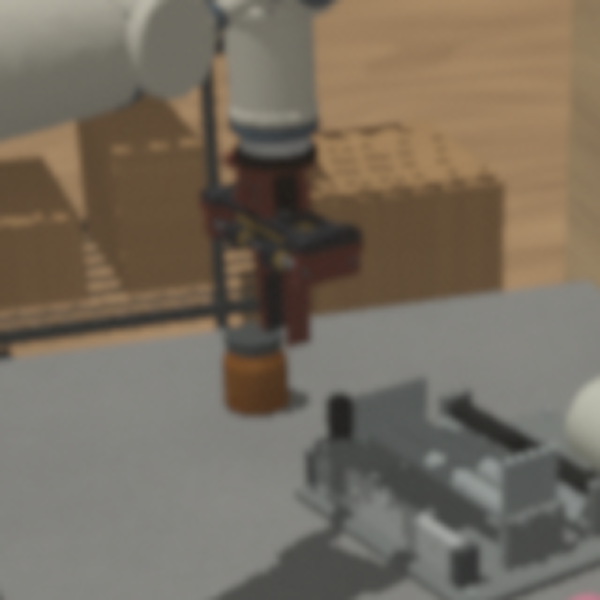

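Side view: near fingertip at (259.5,191), 9 px higher than nominal; wrist views agree. The fingertips are ~34 mm higher than the reported TCP implies, so they closed over the knob's top. I'll go correspondingly lower, in stages.

```bash
python3 -m jog '[100,30,8,0,0, 100,57,15,0,0, 100,57,15,-30,0, 100,57,15,-70,0, 100,57,15,-95,0, 100,57,15,-105,0, 100,57,15,-105,0]' 25
python3 - <<'E'
from h import *
s=sense();im=get_image("wrist"); cv2.imwrite("pics/w6.png",im[:,:,::-1]);print(s["ee_rot"],s["ee_pos"],s["time"],s["contact_force"],s["gripper_width"],jawyaw())
im=get_image("side");cv2.imwrite("pics/s6.png",cv2.resize(im[130:270,220:380],(686,600),interpolation=cv2.INTER_CUBIC)[:,:,::-1])
E
```

```text
time: 8.2
ee_pos: [0.4649, 0.3077, 0.0723]
ee_rot: [-2.947, 1.563, 0.452]
contact_force: [0.7, -0.0, -0.2]
gripper_width: 0.0879
[-2.94667535  1.56286449  0.45224943] [0.46490928 0.3076942  0.07233746] 8.2 [ 0.67405844 -0.02967557 -0.15479727] 0.087933058784641 -75.24658447415763
```

View pics/w6.png

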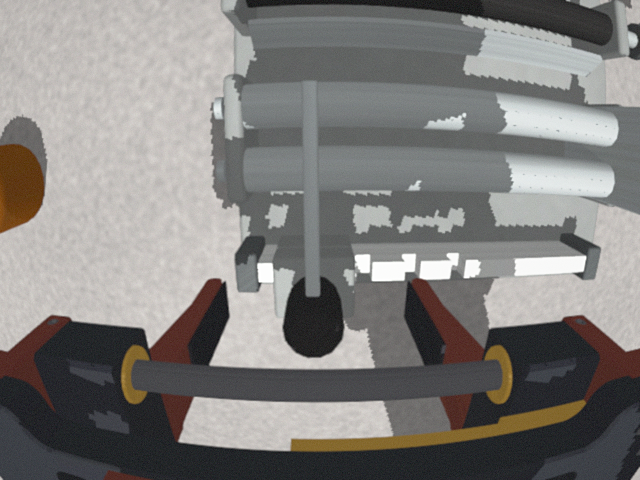

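View pics/s6.png

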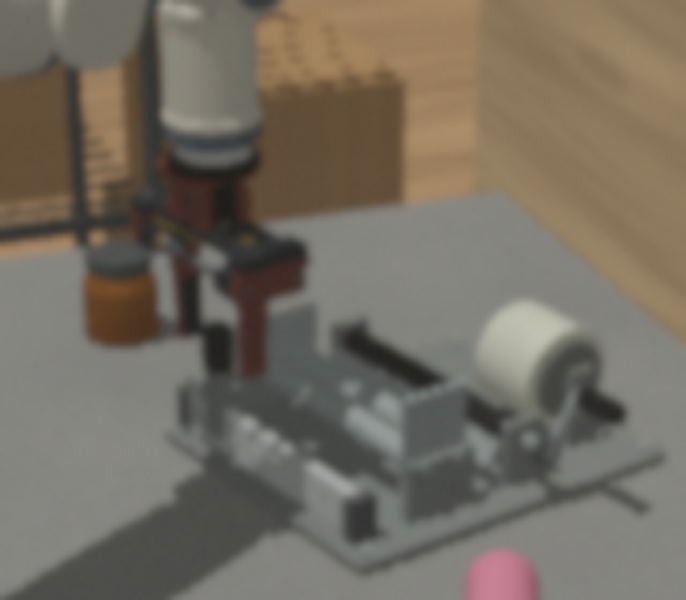

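```bash
python3 -m jog '[0,0,1,-3,0, 0,0,1,-3,0, 0,0,1,-3,0, 0,0,1,-3,0, 0,0,1,-3,0, 0,0,1,-3,0, 0,0,1,-3,0]' 25
```

```text
time: 9.18
ee_pos: [0.4656, 0.3092, 0.0713]
ee_rot: [-2.919, 1.56, 0.48]
contact_force: [0.5, 0.1, -0.2]
gripper_width: 0.0266
```

Grasped (26.6 mm). Lift 17 mm and check.

```bash
python3 -m jog '[0,0,0,6,0, 0,0,0,12,0, 0,0,0,17,0, 0,0,0,17,0, 0,0,0,17,0]'
python3 - <<'E'
from h import *
s=sense();im=get_image("wrist"); cv2.imwrite("pics/w7.png",im[:,:,::-1]);print(s["ee_pos"],s["contact_force"],s["gripper_width"],jawyaw())
im=get_image("side");cv2.imwrite("pics/s7.png",cv2.resize(im[130:270,220:380],(686,600),interpolation=cv2.INTER_CUBIC)[:,:,::-1])
E
```

```text
time: 9.8
ee_pos: [0.4655, 0.3092, 0.088]
ee_rot: [-2.921, 1.56, 0.478]
contact_force: [1.2, 1.2, -3.6]
gripper_width: 0.0265
[0.46553284 0.30919947 0.088029  ] [ 1.18139226  1.20994236 -3.60882366] 0.02648371028740774 -75.24360687727345
```

View pics/w7.png

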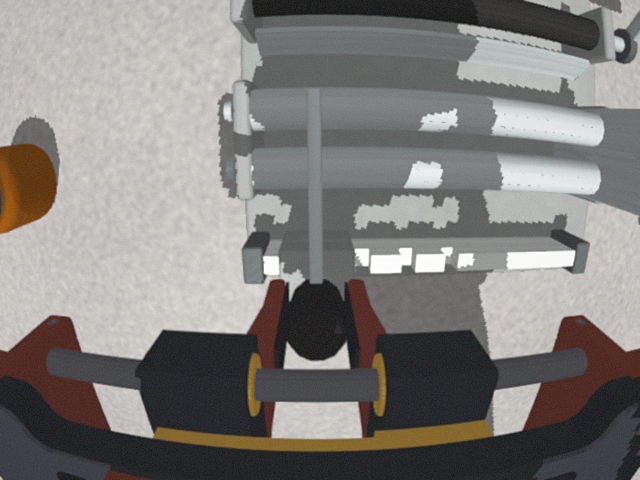

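View pics/s7.png

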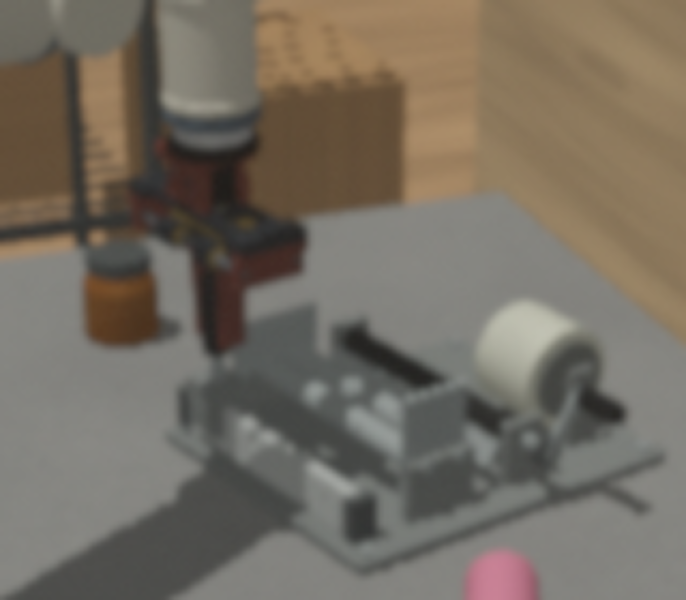

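```bash
python3 -m jog '[0,2,-8,0,0, 0,5,-20,0,0, 0,9,-34,0,0, 0,13,-48,0,0, 0,15.8,-57.9,0,0, 0,15.8,-57.9,0,0, 0,15.8,-57.9,0,0]'
python3 - <<'E'
from h import *
s=sense();im=get_image("wrist"); cv2.imwrite("pics/w8.png",im[:,:,::-1]);print(s["ee_pos"],s["contact_force"],s["gripper_width"],jawyaw())
print("moved",s["ee_pos"]-[.4655,.3092,.088])
E
```

```text
time: 10.78
ee_pos: [0.4815, 0.2508, 0.088]
ee_rot: [-2.991, 1.56, 0.408]
contact_force: [4.1, -0.4, -3.6]
gripper_width: 0.0262
[0.48154794 0.25083929 0.08801514] [ 4.14478323 -0.39048884 -3.57366309] 0.026192684362651313 -75.25621067716592
moved [ 1.60479439e-02 -5.83607107e-02  1.51448256e-05]
```

View pics/w8.png

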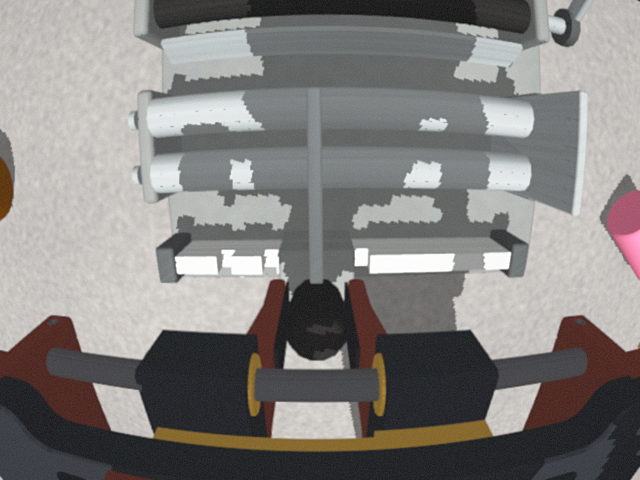

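```bash
python3 -m jog '[0,0.5,0.5,-4,0, 0,0.5,0.5,-8,0, 0,0.5,0.5,-12,0, 0,0.5,0.5,-15.5,0, 0,0.5,0.5,-15.5,0]'
```

```text
time: 11.45
ee_pos: [0.4815, 0.2517, 0.072]
ee_rot: [-2.94, 1.561, 0.459]
contact_force: [-0.4, -0.6, -3.4]
gripper_width: 0.0265
```

```bash
python3 -m jog '[30,0,0,0,0, 60,0,0,0,0, 100,0,0,0,0, 100,0,0,0,0, 100,0,0,0,0, 100,0,0,0,0, 100,0,0,50,0, 100,-20,-8,110,0, 100,-20,-8,110,0]' 15
python3 - <<'E'
from h import *
s=sense();im=get_image("wrist"); cv2.imwrite("pics/w9.png",im[:,:,::-1]);print(s["ee_rot"],s["ee_pos"],s["contact_force"],s["gripper_width"])
im=get_image("side");cv2.imwrite("pics/s9.png",cv2.resize(im[170:270,240:380],(784,560),interpolation=cv2.INTER_CUBIC)[:,:,::-1])
E
```

```text
time: 12.58
ee_pos: [0.463, 0.2444, 0.1887]
ee_rot: [-2.957, 1.55, 0.442]
contact_force: [-0.1, -0.7, -0.5]
gripper_width: 0.0879
[-2.95733007  1.55028552  0.4419387 ] [0.46302182 0.24442181 0.18865805] [-0.1339793  -0.68883032 -0.46323031] 0.0878847400878868
```

View pics/w9.png

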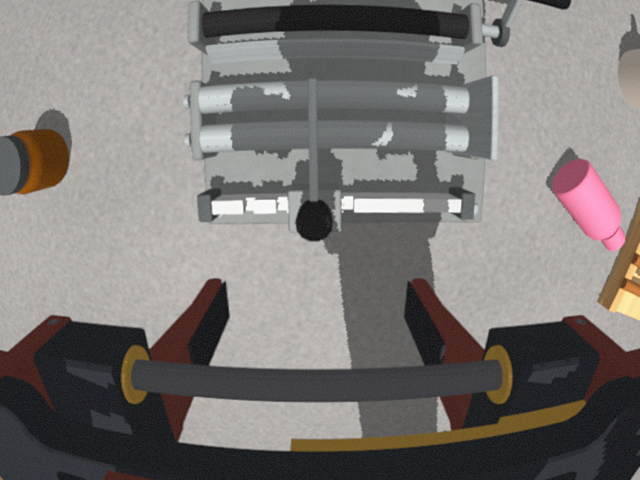

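View pics/s9.png

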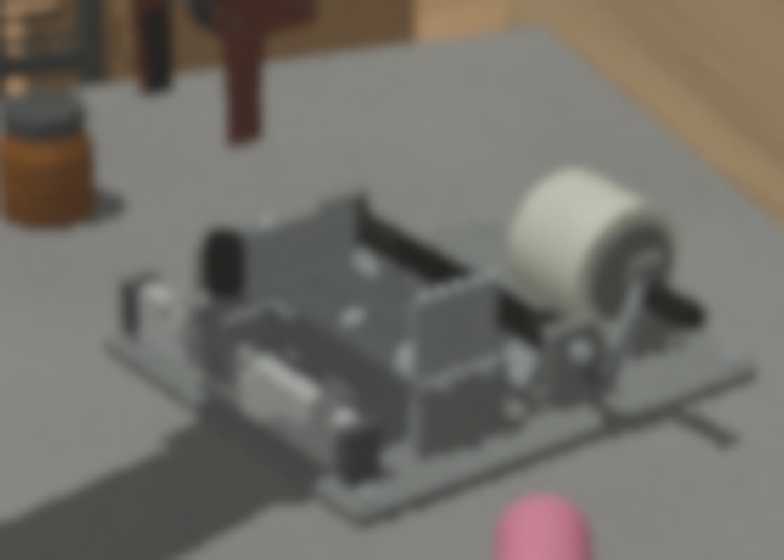

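```bash
python3 -m jog '[100,37,-40,30,5, 100,37,-515,30,71, 100,37,-515,30,71, 100,37,-515,30,71, 100,37,-515,30,71, 100,37,-515,30,71, 100,37,-515,30,71, 100,37,-515,30,71, 100,37,-515,30,71, 100,37,-515,30,71, 100,37,-515,30,71, 100,37,-515,30,71, 100,37,-515,30,71]' 15
python3 - <<'E'
from h import *
s=sense();im=get_image("wrist"); cv2.imwrite("pics/w10.png",im[:,:,::-1]);print(s["ee_rot"],s["ee_pos"],s["gripper_width"],jawyaw())
im=get_image("top"); cv2.imwrite("pics/t10.png",im[:,:,::-1])
print(find_in("wrist","short_bottle_mid"),find_in("wrist","short_bottle_cap"))
E
```

```text
time: 14.3
ee_pos: [0.4993, -0.2696, 0.2132]
ee_rot: [-2.987, 1.559, 1.653]
contact_force: [-0.5, -0.3, -0.6]
gripper_width: 0.0876
[-2.98709629  1.55872094  1.65346252] [ 0.49927512 -0.26959523  0.2131664 ] 0.08764089003113118 -4.12155603561541
[{'centre': [0.4997, -0.2729, 0.0795], 'conf': 0.94}, {'centre': [0.3325, -0.3003, 0.0482], 'conf': 0.8}, {'centre': [0.5477, -0.0921, 0.0473], 'conf': 0.69}] [{'centre': [0.5486, -0.089, 0.0443], 'conf': 0.86}, {'centre': [0.4957, -0.275, 0.0818], 'conf': 0.74}, {'centre': [0.3361, -0.2949, 0.0504], 'conf': 0.61}]
```

View pics/w10.png

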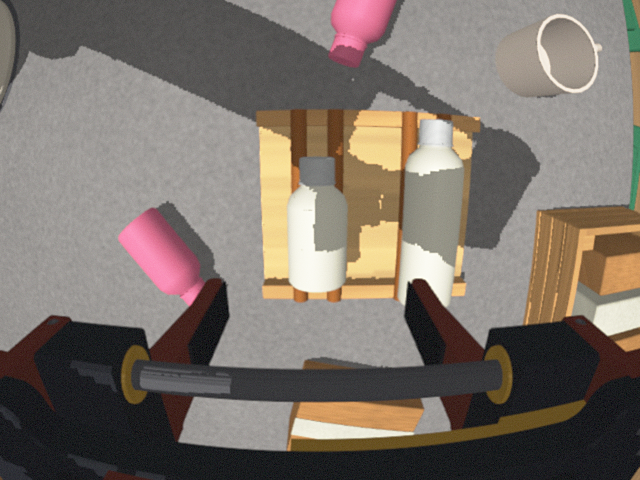

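View pics/t10.png

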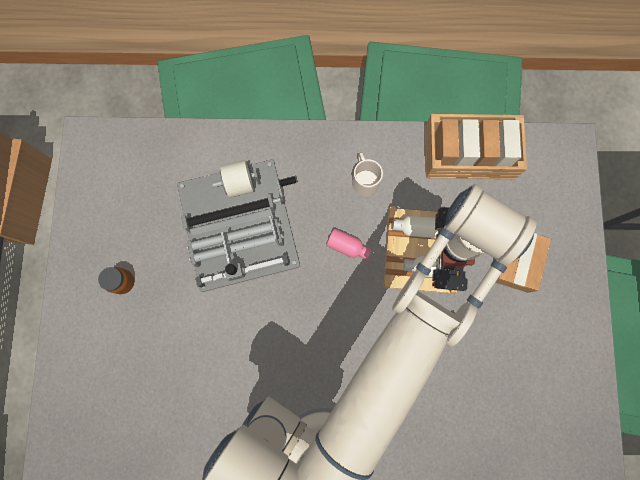

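```bash
python3 - <<'E'
from h import *
Rt=(Rn.from_euler("xyz",[-2.98709629,1.55872094,1.65346252]).as_matrix(),np.array([.49927512,-.26959523,.2131664]))
for px,z in (((318,157),.045),((318,158),.061),((317,291),.086),((318,180),.077),((290,240),.061),((347.5,240),.061),((316.7,290),.089)): print(px,z,wback(px,z,Rt))
print(wproj([[.505,-.217,.061],[.4965,-.337,.087]],Rt))
E
```

```text
(318, 157) 0.045 [ 0.50551443 -0.21431814  0.045     ]
(318, 158) 0.061 [ 0.50547387 -0.21414917  0.061     ]
(317, 291) 0.086 [ 0.49618267 -0.33255003  0.086     ]
(318, 180) 0.077 [ 0.50415024 -0.23219389  0.077     ]
(290, 240) 0.061 [ 0.47356472 -0.28931762  0.061     ]
(347.5, 240) 0.061 [ 0.52800463 -0.29317422  0.061     ]
(316.7, 290) 0.089 [ 0.49607542 -0.33016467  0.089     ]
[[317.69886658 161.15282989]
 [317.68295473 295.78744491]]
```

```bash
python3 -m jog '[100,0,-20,-50,0, 100,0,-20,-100,0, 100,0,-20,-140,0, 100,0,-20,-165,0, 100,0,-20,-165,0]' 12
python3 - <<'E'
from h import *
s=sense();im=get_image("wrist"); cv2.imwrite("pics/w11.png",im[:,:,::-1]);print(s["ee_rot"],s["ee_pos"],s["contact_force"],jawyaw())
im=get_image("side");cv2.imwrite("pics/s11.png",cv2.resize(im[230:370,290:450],(686,600),interpolation=cv2.INTER_CUBIC)[:,:,::-1])
E
```

```text
time: 15.12
ee_pos: [0.4978, -0.2893, 0.0458]
ee_rot: [-2.746, 1.556, 1.894]
contact_force: [-0.6, -0.5, 0.6]
gripper_width: 0.0878
[-2.7456767   1.55561597  1.89414905] [ 0.497799   -0.28925414  0.0457947 ] [-0.58996691 -0.49742449  0.59597636] -4.1561862214118035
```

View pics/w11.png

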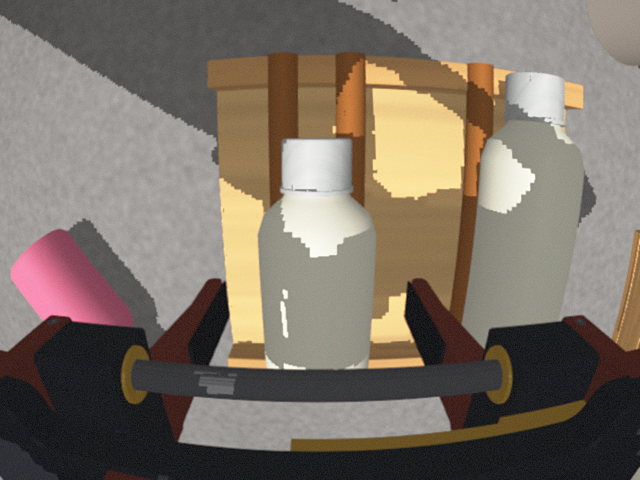

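View pics/s11.png

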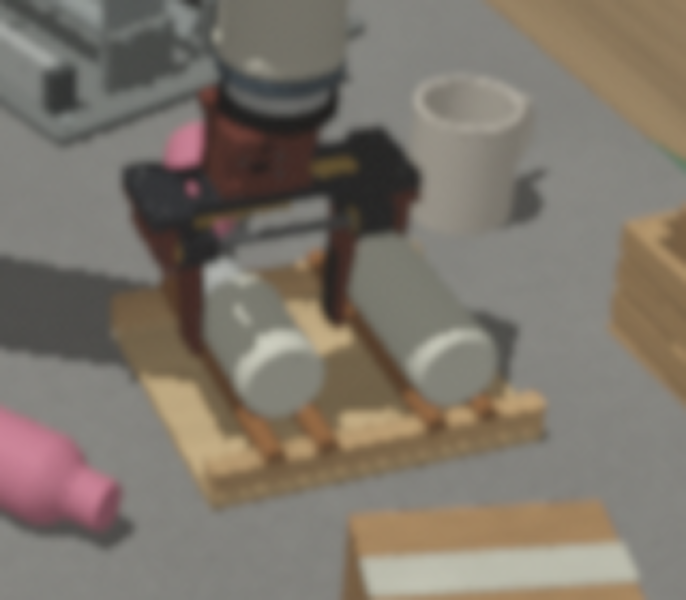

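```bash
python3 -m jog '[100,1,0,-10,0, 100,1,-1,-20,0, 100,1,-1,-20,0, 30,1,-1,-20,0, 0,1,-1,-20,0, 0,1,-1,-20,0, 0,1,-1,-20,0, 0,1,-1,-20,0]' 12; python3 -m jog '[0,0,0,0,0, 0,0,0,0,0]'
```

```text
time: 16.23
ee_pos: [0.4979, -0.2914, 0.0297]
ee_rot: [-2.63, 1.558, 2.009]
contact_force: [-10.4, 1.5, 6.3]
gripper_width: 0.0558
time: 16.48
ee_pos: [0.4977, -0.2915, 0.0297]
ee_rot: [-2.604, 1.558, 2.035]
contact_force: [-1.4, 1.0, -0.0]
gripper_width: 0.0559
```

```bash
python3 -m jog '[0,0,0,4,0, 0,0,0,10,0, 0,0,0,20,0, 0,0,0,35,0, 0,0,0,35,0]' 15
python3 - <<'E'
from h import *
s=sense();im=get_image("wrist"); cv2.imwrite("pics/w12.png",im[:,:,::-1]);print(s["ee_rot"],s["ee_pos"],s["contact_force"],s["ft_torque"],jawyaw())
im=get_image("side");cv2.imwrite("pics/s12.png",cv2.resize(im[210:370,290:450],(600,600),interpolation=cv2.INTER_CUBIC)[:,:,::-1])
E
```

```text
time: 17.1
ee_pos: [0.4988, -0.2922, 0.0672]
ee_rot: [-2.811, 1.561, 1.829]
contact_force: [1.1, 0.2, -0.5]
gripper_width: 0.0557
[-2.81057822  1.56085223  1.82851406] [ 0.49884576 -0.29217829  0.06724697] [ 1.14804386  0.17698178 -0.46215401] [-0.04244623 -0.06426969  0.02674106] -4.195763671404133
```

View pics/w12.png

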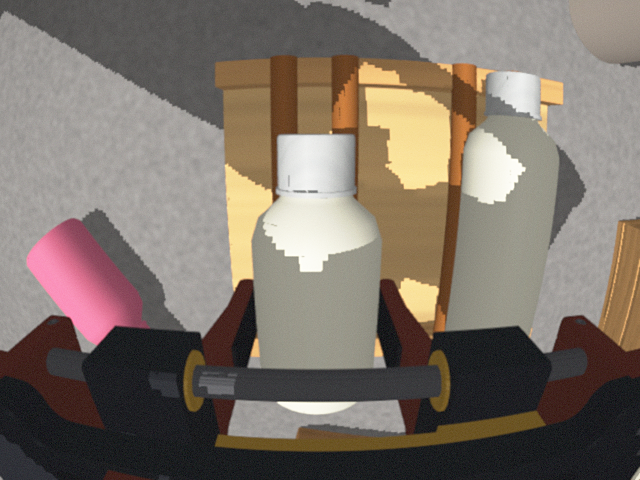

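View pics/s12.png

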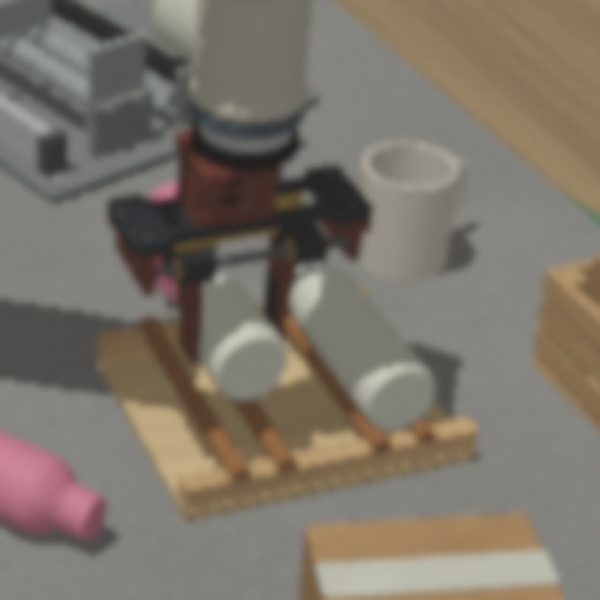

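```bash
python3 - <<'E'
from h import *
R,t=tool();print(R.round(3))
zb=.0985
for px,z in (((316,136),zb),((316,136),zb-.016),((316,142),zb+.016),((313,413),zb+.026),((313,413),zb)):
    p=wback(px,z);print(px,z,p.round(4),((p-t)@R).round(4))
for zz in (zb,):
    print(wproj(t+np.array([[0,.06+.018,zb-t[2]],[0,.018-.06,zb+.026-t[2]]])))
E
```

```text
[[-0.005  0.997 -0.073]
 [ 0.011 -0.073 -0.997]
 [-1.    -0.006 -0.011]]
(316, 136) 0.0985 [ 0.5045 -0.2141  0.0985] [-0.0325  0.0007 -0.0781]
(316, 136) 0.0825 [ 0.5044 -0.2143  0.0825] [-0.0165  0.0007 -0.0778]
(316, 142) 0.1145 [ 0.5045 -0.2161  0.1145] [-0.0485  0.0007 -0.0763]
(313, 413) 0.1245 [ 0.4949 -0.3307  0.1245] [-0.0598 -0.0006  0.0386]
(313, 413) 0.0985 [ 0.4926 -0.3551  0.0985] [-0.034  -0.0009  0.0634]
[[299.62419714 136.01556502]
 [320.3389671  417.14254732]]
```

```bash
python3 -m jog '[0,0,0,40,0, 0,0,0,100,0, 0,8,40,110,2, 0,16,90,110,4, 0,24,140,110,6, 0,32,190,110,8, 0,40,240,110,10, 0,48,290,110,12, 0,56,340,110,14, 0,64,390,110,16, 0,72,440,110,18, 0,78,470,110,19.6, 0,79.5,481.5,110,19.6, 0,79.5,481.5,110,19.6, 0,79.5,481.5,110,19.6]' 18
python3 - <<'E'
from h import *
s=sense();im=get_image("wrist"); cv2.imwrite("pics/w13.png",im[:,:,::-1]);print(s["ee_rot"],s["ee_pos"],s["contact_force"],jawyaw())
im=get_image("side");cv2.imwrite("pics/s13.png",cv2.resize(im[130:290,240:400],(600,600),interpolation=cv2.INTER_CUBIC)[:,:,::-1])
x,y,a=.5653,.2366,.2686
print(wproj(tf(x,y,a,np.array([[-80,36,124],[-64,33,118],[22,33,118],[-32,-95,118],[32,-95,118]])/1e3)).round(0).tolist())
E
```

```text
time: 19.08
ee_pos: [0.5775, 0.1886, 0.1752]
ee_rot: [-2.608, 1.559, 2.372]
contact_force: [-0.4, -0.4, -0.2]
gripper_width: 0.0555
[-2.60798617  1.55866733  2.37157815] [0.57748966 0.18861442 0.17519699] [-0.41558191 -0.44642901 -0.22798613] 15.29874344465578
[[194.0, 126.0], [219.0, 129.0], [351.0, 127.0], [273.0, 308.0], [360.0, 308.0]]
```

View pics/w13.png

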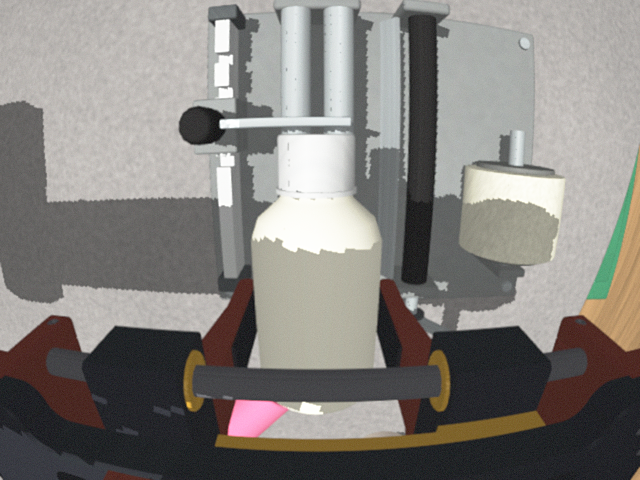

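View pics/s13.png

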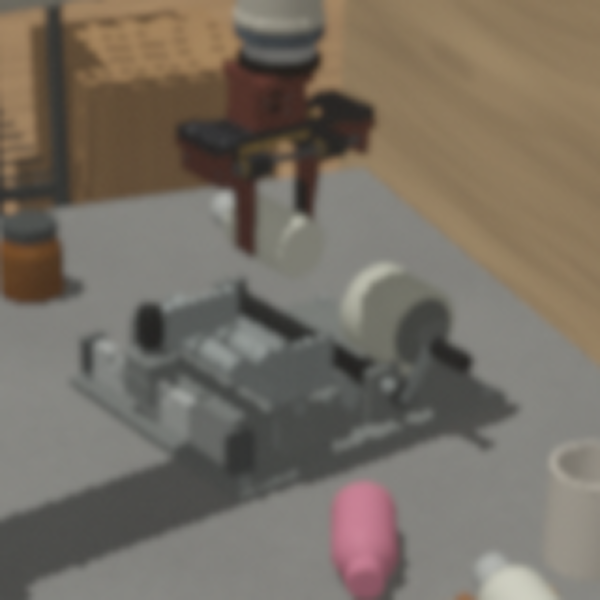

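```bash
python3 - <<'E'
from h import *
Rt=(Rn.from_euler("xyz",[-2.60798617,1.55866733,2.37157815]).as_matrix(),np.array([.57748966,.18861442,.17519699]))
x,y,a=.5653,.2366,.2686
print(wproj(tf(x,y,a,np.array([[-17,50,66],[17,50,66],[-17,100,66],[17,100,66],[88,60,60],[88,-60,60]])/1e3),Rt).round(1).tolist())
im=cv2.imread("pics/w13.png");cv2.imwrite("pics/w13c.png",cv2.resize(im[0:140,170:470],(800,373),interpolation=cv2.INTER_CUBIC))
E
```

```text
[[295.2, 106.2], [339.0, 106.1], [295.2, 44.7], [338.9, 44.6], [425.4, 98.1], [419.0, 239.6]]
```

View pics/w13c.png

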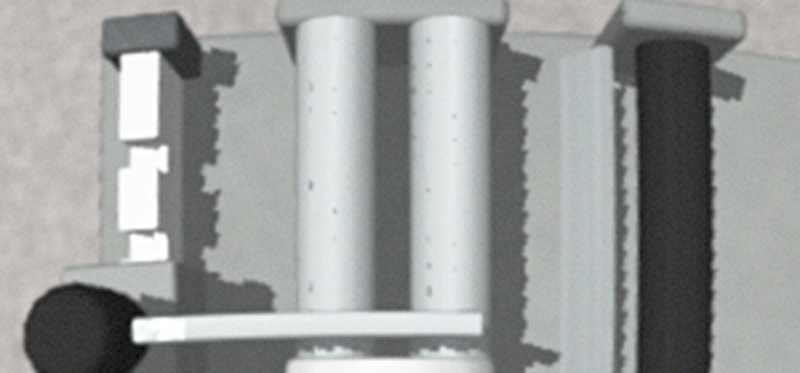

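```bash
python3 -m jog '[0,0.8,0.7,-30,0, 0,0.8,0.7,-52,0, 0,0.8,0.7,-52,0, 0,0.8,0.7,-52,0]'
python3 - <<'E'
from h import *
s=sense();im=get_image("wrist"); cv2.imwrite("pics/w14.png",cv2.resize(im[60:440,170:470],(600,760)[:2],interpolation=cv2.INTER_CUBIC)[:590,:,::-1]);print(s["ee_rot"],s["ee_pos"],s["contact_force"],jawyaw())
im=get_image("side");cv2.imwrite("pics/s14.png",cv2.resize(im[150:270,250:370],(600,600),interpolation=cv2.INTER_CUBIC)[:,:,::-1])
x,y,a=.5653,.2366,.2686
print(((wproj(tf(x,y,a,np.array([[-80,36,124],[-64,33,118],[22,33,118],[-32,-95,118],[32,-95,118],[0,29,150],[0,-91,178]])/1e3))-[170,60])*2).round(0).tolist())
E
```

```text
time: 19.68
ee_pos: [0.5788, 0.1889, 0.1247]
ee_rot: [-2.761, 1.559, 2.217]
contact_force: [-0.0, 0.0, -0.8]
gripper_width: 0.0555
[-2.76148092  1.55934024  2.21712644] [0.57881956 0.18892651 0.12471506] [-0.01213548  0.04749682 -0.77074133] 15.270275102041094
[[-20.0, 133.0], [44.0, 140.0], [372.0, 132.0], [183.0, 570.0], [392.0, 570.0], [284.0, 148.0], [285.0, 694.0]]
```

View pics/w14.png

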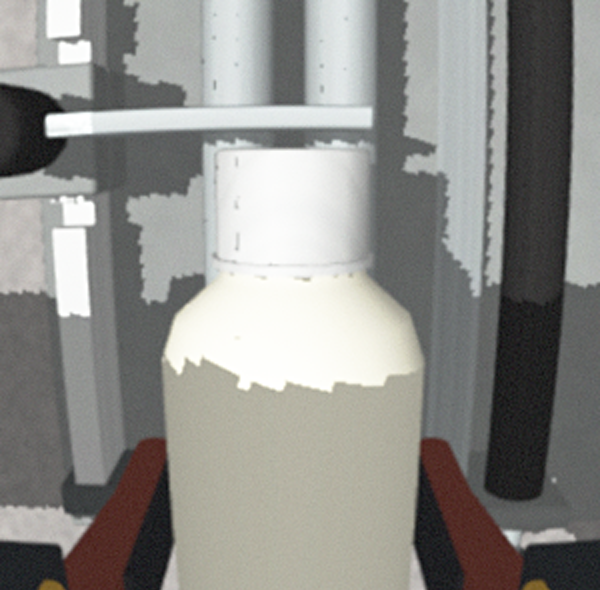

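View pics/s14.png

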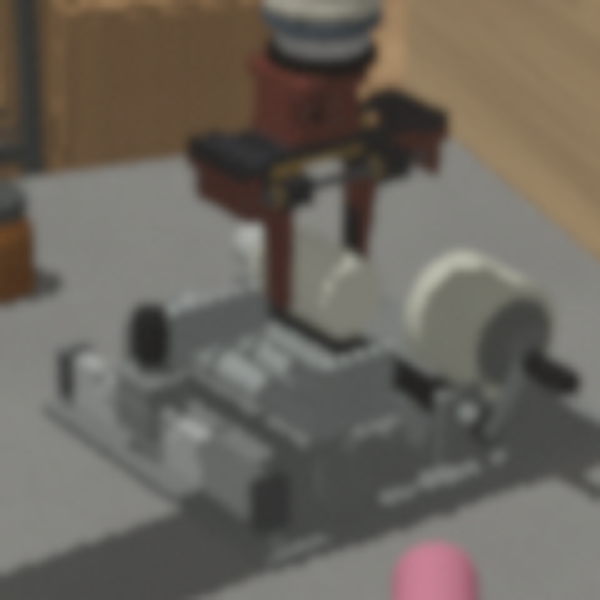

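```bash
python3 -m jog '[0,-2.4,0,0,0, 0,-2.4,0,-15,0, 0,-2.4,0,-30,0, 0,-2.4,0,-44,0, 0,-2.4,0,-52,0, 0,-2.4,0,-55,0, 0,-2.4,0,-55,0]'
```

```text
time: 20.65
ee_pos: [0.5768, 0.1893, 0.0703]
ee_rot: [-2.867, 1.56, 2.112]
contact_force: [0.1, -0.1, -0.9]
gripper_width: 0.0552
```

```bash
python3 -m jog '[0,0,0,-2,0, 0,0,0,-4,0, 0,0,0,-4.5,0, 0,0,0,-4.5,0]'
python3 - <<'E'
from h import *
s=sense();im=get_image("wrist"); cv2.imwrite("pics/w15.png",im[:,:,::-1])
im=get_image("side");cv2.imwrite("pics/s15.png",cv2.resize(im[170:270,260:360],(600,600),interpolation=cv2.INTER_CUBIC)[:,:,::-1])
E
```

```text
time: 21.15
ee_pos: [0.5769, 0.1893, 0.0659]
ee_rot: [-2.895, 1.56, 2.084]
contact_force: [0.1, -0.1, -1.3]
gripper_width: 0.0557
```

View pics/w15.png

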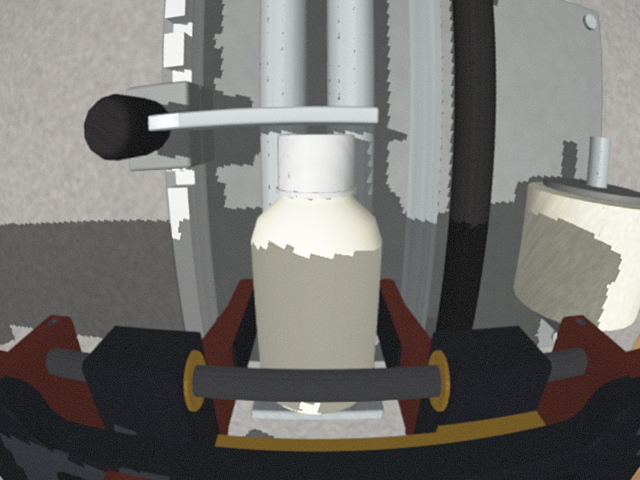

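View pics/s15.png

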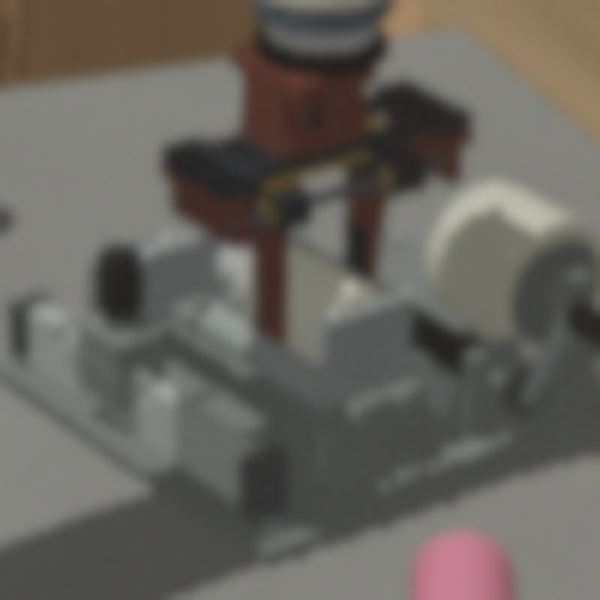

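```bash
python3 -m jog '[0,0,0,-0.7,0, 0,0,0,-1.5,0, 0,0,0,-1.5,0]'; python3 -m jog '[0,0,0,-0.7,0, 0,0,0,-1.5,0, 0,0,0,-1.5,0]'
```

```text
time: 21.62
ee_pos: [0.5774, 0.1894, 0.0657]
ee_rot: [-3.051, 1.56, 1.928]
contact_force: [-1.6, -1.1, 5.1]
gripper_width: 0.0558
time: 22.0
ee_pos: [0.5774, 0.1894, 0.0656]
ee_rot: [-3.139, 1.56, 1.84]
contact_force: [-3.7, -1.0, 9.0]
gripper_width: 0.0556
```

Bottle is seated on the rollers (9 N up). Release gently, partly open first.

```bash
python3 -m jog '[66,0,0,0.5,0, 70,0,0,0.5,0, 75,0,0,0.5,0, 85,0,0,0.5,0, 100,0,0,0.5,0, 100,0,0,0.5,0, 100,0,0,0.5,0]' 3
python3 - <<'E'
from h import *
s=sense();im=get_image("wrist"); cv2.imwrite("pics/w16.png",im[:,:,::-1])
E
```

```text
time: 22.88
ee_pos: [0.5775, 0.1894, 0.0661]
ee_rot: [3.141, 1.56, 1.837]
contact_force: [0.2, 0.4, -1.3]
gripper_width: 0.0879
```

View pics/w16.png

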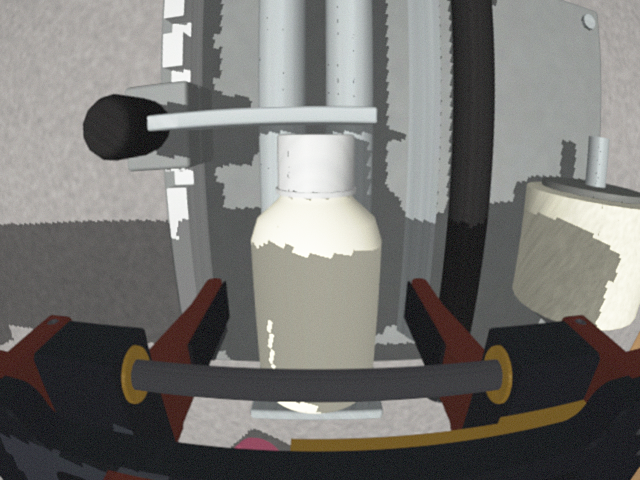

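```bash
python3 -m jog '[100,0,0,10,0, 100,0,0,25,0, 100,0,0,50,0, 100,0,0,90,0, 100,0,0,140,0, 100,-30,-60,160,0, 100,-60,-120,160,0, 100,-60,-120,160,0]'
python3 - <<'E'
from h import *
s=sense();print(s["ee_pos"],s["contact_force"],s["time"])
im=get_image("wrist"); cv2.imwrite("pics/w17.png",im[:,:,::-1])
im=get_image("side");cv2.imwrite("pics/s17.png",cv2.resize(im[170:270,260:380],(720,600),interpolation=cv2.INTER_CUBIC)[:,:,::-1])
im=get_image("top");cv2.imwrite("pics/t17.png",im[:,:,::-1])
print(find_in("top","short_bottle_mid"));print(find_in("wrist","short_bottle_mid"))
x,y,a=.5653,.2366,.2686
q=tf(x,y,a,np.array([[0,29,97],[0,-91,125],[-80,36,124],[0,-31,125],[-64,33,118],[32,-95,118],[-32,-95,118]])/1e3)
print(wproj(q).round(0).tolist(),proj(q).round(1).tolist())
E
```

```text
time: 23.92
ee_pos: [0.5168, 0.067, 0.2289]
ee_rot: [2.758, 1.561, 1.451]
contact_force: [1.1, 0.0, 0.4]
gripper_width: 0.0879
[0.51679401 0.06700113 0.22890495] [1.09617955 0.02084691 0.4311294 ] 23.925
[{'centre': [0.5601, 0.2251, 0.1189], 'conf': 0.91}, {'centre': [0.3252, -0.3051, 0.0482], 'conf': 0.73}, {'centre': [0.5531, -0.0598, 0.0475], 'conf': 0.57}]
[{'centre': [0.5603, -0.0458, 0.0546], 'conf': 0.81}, {'centre': [0.5673, 0.196, 0.1181], 'conf': 0.78}]
[[420.0, 25.0], [429.0, 163.0], [328.0, 2.0], [431.0, 88.0], [348.0, 8.0], [462.0, 169.0], [388.0, 166.0]] [[226.8, 240.1], [269.1, 227.0], [228.8, 268.2], [247.0, 232.5], [229.0, 262.3], [268.1, 215.8], [273.7, 238.6]]
```

View pics/w17.png

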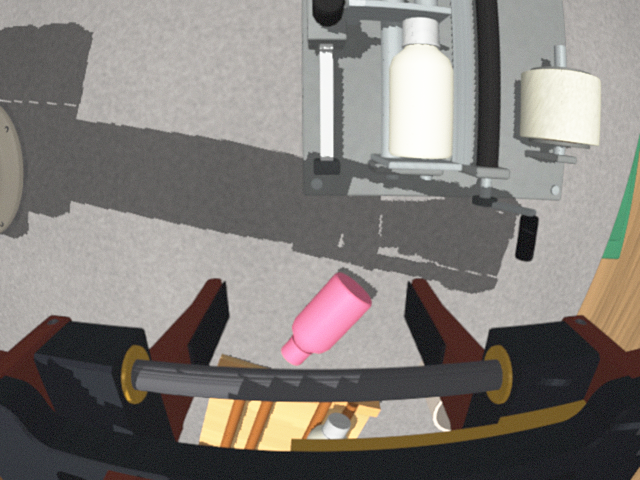

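View pics/s17.png

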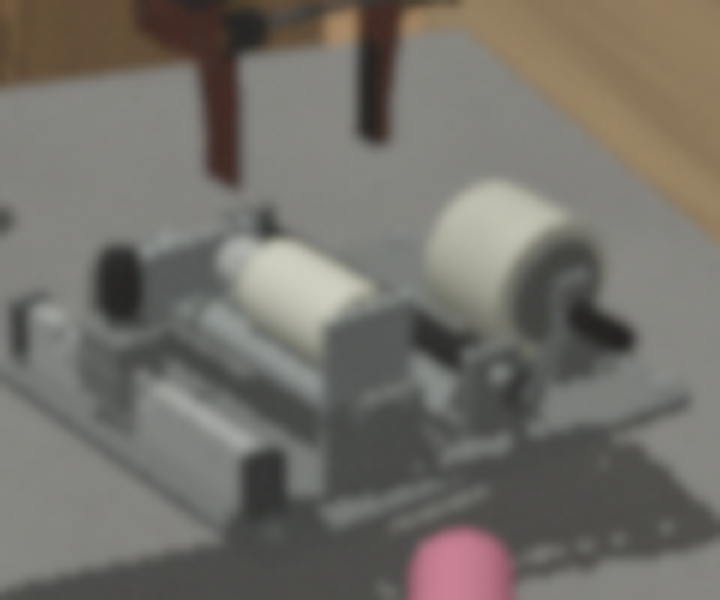

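View pics/t17.png

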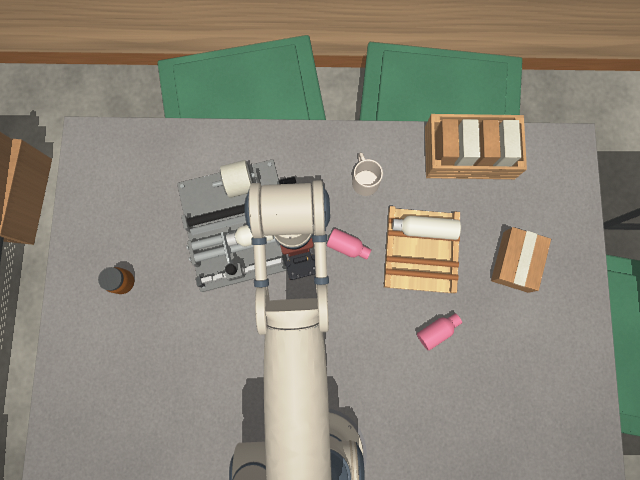

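```bash
python3 - <<'E'
from h import *
x,y,a=.5653,.2366,.2686
im=cv2.imread("pics/w17.png");c=cv2.resize(im[0:200,300:500],(600,600),interpolation=cv2.INTER_CUBIC)
def d(pts,col):
    q=(wproj(tf(x,y,a,np.array(pts)/1e3))-[300,0])*3
    cv2.polylines(c,[q.astype(int).reshape(-1,1,2)],False,col,1)
d([[0,-91,97],[0,29,97]],(0,0,255))
d([[-28,-91,97],[-28,-20,97]],(0,0,255));d([[28,-91,97],[28,-20,97]],(0,0,255))
d([[-32,-95,118],[32,-95,118],[32,-95,77]],(255,0,0))
d([[-64,33,118],[22,33,118]],(0,255,0))
cv2.imwrite("pics/w17c.png",c)
E
```

```text
(no output)
```

View pics/w17c.png

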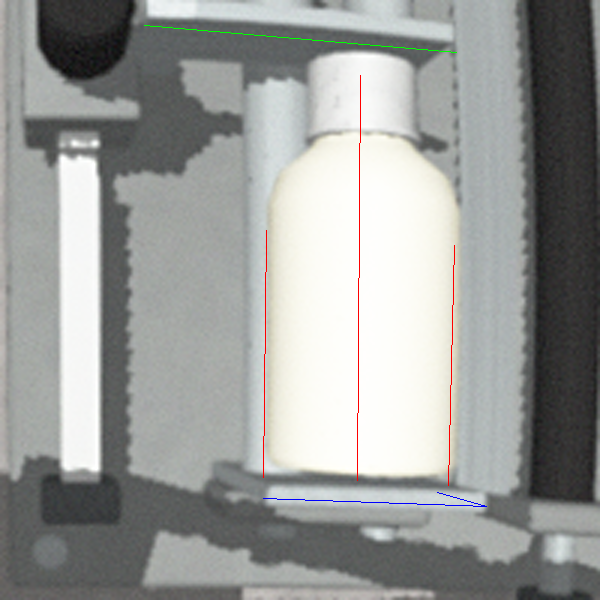

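```bash
python3 -c "
from cell import *
print(sense()['time'],robot.close_job())"
```

```text
the job is handed in; nothing more can be done
24.175 None
```

I moved the stop to the 120 mm notch (y = 36 mm), then laid the short bottle on the two rollers, cap towards the stop, and let go. I handed the job in at 24.2 s; no verdict was reported.

- **Stop and knob:** I lifted the knob 17 mm, slid the stop 60 mm, lowered the knob into the notch and let go. Pictures afterwards showed it down there. While I was lowering it, the pull stayed at about 3.5 N the whole way, so its blade never rested on the rail between notches. I had no direct reading of the knob's lift.
- **Bottle:** The last wrist and side pictures show it lying along both rollers between the plates, within a few millimetres of the predicted axis and clear at both ends. It pushed up with 9 N on touching down, just before I released it.
- **Other things:** The long bottle, mug, candle jar, carton and both pink bottles looked unmoved in the last top picture. The gripper was open and touching nothing.

**Disagreements and misses:**
- The first grasp of the knob missed because the fingers closed over its top. The pictures showed the real fingertips about 34 mm higher than the reported tool position implied, and I corrected every later height for this.
- The top and wrist cameras differed by about 6 mm on the knob's position. I used the wrist view, which the grasp confirmed.
- In the last overlay the end plate lay about 2 mm from where I had predicted it.

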